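Refit the snap ring on a pump spindle

TASK

The peristaltic pump lies on its back and its rotor still lacks its snap ring: squeeze the pliers that stand with their tips in the ring's eyelets to spread the ring, slide it down over the spindle, press the sprung rotor down with it gently, and let the ring close into the spindle's groove so that it keeps the rotor down. Then draw the pliers out, put them upright, tips down, into the holster at the back of the stand, and leave the small things around undisturbed.

Things in the scene. Friction and masses are not known exactly. Their poses are not given: they have to be found in the camera images.
- pliers_grip (a point): Grip point of the snap-ring pliers (steel, 0.15 kg, 134 mm tall, upright, tips down, two black ribbed handles above a pivot): midway between the handles, 95 mm above pliers_tip. z up; handles at +y and -y, each 14 mm wide (x), from 70 to 130 mm above pliers_tip. Here they measure 53 mm over their backs when let go (70 mm at their upper ends), 32 mm and parallel when fully squeezed.
- pliers_left (a joint): How far each lever of the pliers is squeezed, rad: 0 let go, 0.25 fully squeezed on the built-in stop, which is set for this ring, so that they may be gripped hard there. Squeezing takes up to 16 N on each handle and moves the tips apart; they spring back when let go. Below about 0.03 the pins are free in the eyelets of the closed ring.
- pliers_tip (a point): Point midway between the two tips of the pliers, at the shoulders that rest on the ring; same axes as pliers_grip. Below each shoulder (11 x 8 mm) a pin 3 mm thick and 3.5 mm long stands in an eyelet of the ring; the pins are 12 mm apart when let go, about 36 mm when squeezed.
- ring_center (a point): Centre of the snap ring (dark spring steel, 4 mm thick, bore 29 mm, outside about 38 mm, flat on the stand at the start), half-way through its thickness; z up, x towards its gap, where two lugs with eyelets (6 x 6.5 mm) lie 20.6 mm from the centre. It opens at the gap; its back keeps this frame. Spread, it clings to the pins by its own spring force; let go, the pins lift out freely.
- ring_bore (a point): Point of the ring 3 mm from ring_center towards the gap: when the ring is fully spread this is the middle of its opening, which then passes the spindle with about 1 mm to spare all round. As the ring closes in the groove it draws itself 3 mm towards its gap, until ring_center is on the spindle's axis: let the pliers follow it.
- ring_left (a joint): Opening of each arm of the ring, rad: 0 closed (it springs shut), about 0.3 when the pliers are fully squeezed, 0.13 or more if it clamps on the full width of the spindle instead of lying in the groove.
- shaft (a point): Point on the upright axis of the pump's spindle, 100 mm above the desk, nominally level with the lower edge of the groove; the real height differs from pump to pump by up to 5.5 mm up or down and is not reported. Groove 6 mm wide, 27.4 mm across; above it a land 32 mm across and 14 mm high, its top 4 mm tapered to 26 mm. z up, y towards the pump's display.
- pump: White pump 100 x 160 mm, fixed; origin on the desk under the spindle axis. A wall (48 mm radius, 93 mm high) rings the rotor. The rotor's flat hub, 59 mm across, stands 4 mm above the groove's lower edge; it yields from 3 N on, 1 mm for each 2.5 N, to a hard stop at 5 mm. The ring is level with the groove while it presses the hub with 8.5 to 12.5 N: keep that push while it closes.
- holster (a point): Middle of the floor, 8 mm above the desk, of the holster for the pliers at the back of the stand (fixed grey block, 92 x 84 mm, top 20 mm above the desk): an upright pocket 15 mm wide (x), 54 mm long (y) and 38 mm deep, mouth bevelled by 3 mm, walls 5 mm. Holds the pliers upright by their nose (11 mm thick, 45 mm over the tips when squeezed), pins on its floor. z up, x away from the ring.
- nest (a point): Middle of the ring's place on the stand's top, 20 mm above the desk, 41.6 mm from the holster's middle (-x); the ring lies round a boss 25 mm across and 3 mm high, and the pliers stand on its lugs, 8.5 mm clear of the holster's outer wall, which rises 26 mm above the top. Same axes as holster.
- pump_cover: Clear cover plate of the pump, 88 x 108 x 5 mm, lying beside it; origin under its centre. Leave alone.
- union_1: White tube union, 18 x 38 x 15 mm, lying near the pump; origin under its centre. Leave alone.
- union_2: Second white tube union, 18 x 38 x 15 mm, near the pump; origin under its centre. Leave alone.
- stopper_1: Red rubber stopper, 22 x 22 x 20 mm, beside the stand; origin under its centre. Leave alone.
- vial_4: Glass vial with a red cap, 28 mm across, 58 mm high, beside the stand; origin under its centre. Leave alone.
Not all that is in view belongs to the job. Of the things that look like the part that bears pliers_grip, the smaller one is meant.

How it is judged:
On the way, in this order (a step that is already met when the one before it is completed fails the run):
1. the ring is spread on the pliers and lifted clear of the stand (z of ring_center in the frame of nest above 0.03 m and value of joint ring_left above 0.22 rad), for 0.2 s.
2. the ring has closed round the spindle in its groove, and the rotor's spring holds it tight there (horizontal distance between ring_center and shaft below 0.003 m and value of joint ring_left below 0.08 rad and contact force between ring and pump above 3 N), for 0.2 s.
At the end, for the whole second after the job is handed in: the ring lies closed and level in the groove (within 3 mm of the axis, arms under 0.08 rad open), held tight by the sprung rotor (over 3 N); the pliers stand in the holster, tips down on its floor (within 12 mm of it, tilted under 0.3 rad) (all of step 2 and angle between ring_center's own z axis and vertical below 0.08 rad and horizontal distance between pliers_tip and holster below 0.022 m and z of pliers_tip in the frame of holster below 0.012 m and angle between pliers_tip's own z axis and vertical below 0.3 rad and linear speed of pliers below 0.02 m/s); the robot touches nothing.
It fails at once if the ring or the pliers are pressed on the pump with more than 25 N (contact force between any of ring, pliers and pump above 25 N).
It fails at once if a bystander (cover plate, union, stopper or vial) is moved by more than 15 mm (distance of any of pump_cover, union_1, union_2, stopper_1, vial_4 from where it was at the start of the episode above 0.015 m).
It also fails if it takes over 61 s, if anything falls off the work surface, if the arm or the gripper's body presses on something with over 40 N, if the wrist force passes 120 N, or if a joint passes its speed limit or range.

ROBOT

A 6-joint arm with a two-finger parallel gripper is mounted at the origin on a cart in front of the work surface, level with it; the furniture and walls round the work are solid. World frame = base frame: x ahead of the robot, y to its left, z up, the work surface at z = 0. Lengths are in m, angles in rad, forces in N, time in s.
With the tool pointing down it reaches from about 0.25 to 0.775 m from the base axis. Payload 4 kg.
Tool frame: the origin (TCP) lies midway between the tips of the shut fingers; the grasp point (between the pads) lies 19 mm behind it; y points along the fingers, x is the direction in which the jaws open and shut, and the axes are right-handed (so a half turn about y gives the same grasp; the last joint's range is limited). The gripper opens to 94 mm and grips with 3 to 60 N. Pads are 16 mm wide; open, the fingers measure 119 mm over their backs; the gripper's body (75 mm by 177 mm) begins 78 mm behind the grasp point.
Start: joints at [1.135, 0.087, 1.371, -0, 1.684, -0.103], TCP at [0.18, 0.52, 0.206] pointing down, gripper open.
Joint ranges: [-3.1, 3.1], [-0.76, 2.03], [0.27, 2.55], [-1.08, 4.22], [0.17, 2.65], [-2.57, 2.57]. Speed limits (rad/s): [2.79, 2.79, 3.14, 3.14, 3.14, 3.14].

INTERFACE

Orientations are given as [roll, pitch, yaw] about the fixed x, y, z axes, in that order (R = Rz(yaw) Ry(pitch) Rx(roll)).
In Python, from bench import robot gives the robot as it stands.
- The arm moves only by the shell command python3 -m creep 'ROWS'. ROWS is JSON, a list of rows, each a list of 7 numbers: the shift along the tool's x, y, z in mm, then the turn, a rotation vector about the tool's x, y, z in degrees, then the closure in counts, from 0 (fully open) to 255 (shut). A call has 1 to 5 rows; each row is the pose to reach, as a shift and turn from the pose commanded when the call began, along the tool's axes at that moment; what a row does not reach only later rows make up. A row lasts 1/8 s, in which the tool goes at most 62.5 mm and 10.7 degrees, less where a joint would pass 70% of its speed; a pose out of reach is approached as far as the arm can. A call with a gripper value outside its range is refused whole. The fingers move at their own pace and stop on an object; the grip force is fixed at half the most. Time passes only in rows, so rows that repeat a pose let the fingers close. It gives the time, the measured TCP pose, the force and the opening at its end, in the units of the state.
- robot.get_obs(): the state, without advancing time (a new reading comes with each control period).
- robot.snapshot(name): name is "scene" or "top"; returns a dict with "color" (384x512x3 uint8, blue, green, red), "fx", "fy", "cx", "cy" (pixels), "k1" (the pictures are not rectified: a ray, as slopes to the right and down, at radius r is drawn at 1 + k1 r^2 times it, then the intrinsics apply), "world_from_camera" (4x4, takes a point from camera to world coordinates). Camera axes: x right, y down, z forward; pixel columns grow to the right and rows downward; lengths in m; the calibration is good to about 2 mm. A picture is of the moment at which its call begins. There is no depth.
- robot.close_job(): hands the job in, once; it reports no verdict.
Trained networks look in the newest picture that a camera, given by its name, has taken for a name from the list of things; names that differ only in an ending like _2 or _b are one class to them, and where a whole thing is asked for, a point or a joint stands for the part that bears it (a point fixed in the world has none). Each returns a list of dicts, best first, with "p" (0 to 1); they miss things now and then, are a little off and sometimes report something else, mostly with a low value. They report only what shows in the picture. A call takes as long as a camera call. They do not tell look-alikes from the thing itself.
- robot.spot_in(name, camera): "point" ([x, y, z] in m, in world coordinates, good to about 4 mm: the middle of the surface that is visible of it).
- robot.landmark_of(name, camera): "point" ([x, y, z] in m, in world coordinates, good to about 4 mm: a listed point, or the origin of a listed thing).
The state is a dict: "time": time; "joint_positions": joint angles; "qvel": joint speeds; "joint_torque": joint torques, N m; "tool_pos": TCP position; "ee_rot": TCP orientation; "wrist_force": force on the tool from outside, world axes, zero at the start; "wrist_torque": the same for the moment, N m; "width": finger opening in m.
Only numpy, scipy, OpenCV 4.12 (cv2) and the standard library are available. Lean on these libraries where they do the work, as an engineer would, in place of code of your own. Each camera call takes 0.05 s, during which the arm holds its last target.

## Working session

There is one attempt and no reset: what is moved stays moved. The work goes in short steps, Python scripts to look and compute and a shell command to move; the robot and the scene stay as the last step left them, time stands still between calls to the robot, and variables do not carry over. Pictures are saved under pics/ and viewed, and the job is handed in when it is done.

```bash
ls; mkdir -p pics; python3 - <<'E'
from bench import robot
import cv2
o=robot.get_obs()
for k,v in o.items(): print(k,v)
for c in ("scene","top"):
    s=robot.snapshot(c); cv2.imwrite(f"pics/{c}0.png",s["color"]); print(c,s["fx"],s["cx"],s["cy"],s["k1"],s["world_from_camera"])
    for n in ("pliers_grip","pliers_tip","ring_center","shaft","holster","nest","vial_4","pump"):
        print(n,[( [round(x,4) for x in d["point"]],round(d["p"],2)) for d in robot.landmark_of(n,c)])
E
```

```text
pics
time 0.0
joint_positions [ 1.13489480e+00  8.79536492e-02  1.37221558e+00 -4.29236317e-05
  1.68357951e+00 -1.03116886e-01]
qvel [-7.87040358e-04 -1.88407057e-04 -5.48566536e-04 -9.12806358e-04
 -2.37661137e-05  2.25807925e-04]
joint_torque [-9.95529663e-04 -3.40192616e+01 -3.02424145e+01  7.16360752e-02
  3.33326217e-02 -1.75529112e-04]
tool_pos [0.17947336 0.51933057 0.20432453]
ee_rot [-1.57061683  0.00214902  1.23800709]
wrist_force [-0.59518088 -0.31523913  0.35827885]
wrist_torque [0.01566278 0.01075417 0.04827824]
width 0.09388747382127804
scene 426.45022787620604 258.2254345802853 188.48210448592255 -0.03067954979028505 [[ 0.73281204 -0.2972679   0.61206071 -0.06693906]
 [-0.68034621 -0.30590147  0.66599799 -0.7774836 ]
 [-0.01074955 -0.90446453 -0.42641337  0.59155898]
 [ 0.          0.          0.          1.        ]]
pliers_grip [([0.672, -0.4437, 0.0102], 0.96), ([0.5185, -0.2329, 0.1199], 0.59), ([0.4883, 0.2628, -0.0015], 0.23)]
pliers_tip [([0.7806, -0.363, 0.0033], 0.92), ([0.5179, -0.2302, 0.0268], 0.66)]
ring_center []
shaft [([0.5206, 0.0987, 0.0965], 0.72), 
[... 374 characters left out ...]
421845]
 [ 0.0125531  -0.06793979 -0.99761045  1.25768803]
 [ 0.          0.          0.          1.        ]]
pliers_grip [([0.6648, -0.4441, 0.0147], 0.57), ([0.5168, -0.2287, 0.1187], 0.44), ([0.5071, 0.0058, -0.0063], 0.39), ([0.503, -0.2272, 0.0208], 0.3), ([0.499, -0.2258, 0.02], 0.23)]
pliers_tip [([0.5215, -0.2264, 0.0261], 0.43)]
ring_center [([0.4989, -0.2272, 0.0224], 0.61)]
shaft [([0.5686, 0.0269, -0.001], 0.68), ([0.5197, 0.0966, 0.101], 0.64)]
holster [([0.5376, -0.2386, 0.009], 0.76), ([0.5177, 0.0997, 0.0984], 0.69), ([0.508, 0.0058, -0.0033], 0.51)]
nest [([0.5036, -0.2282, 0.0175], 0.67)]
vial_4 [([0.535, -0.3152, -0.0003], 0.59), ([0.5079, 0.0065, -0.0043], 0.59)]
pump []
```

View pics/scene0.png

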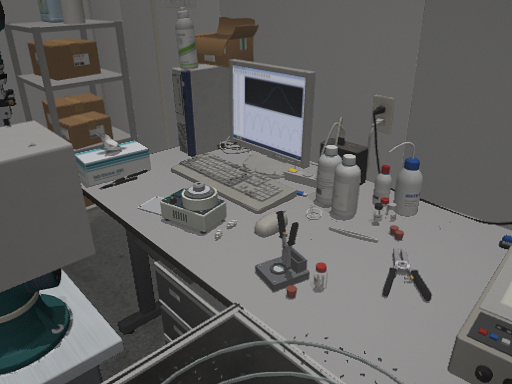

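View pics/top0.png

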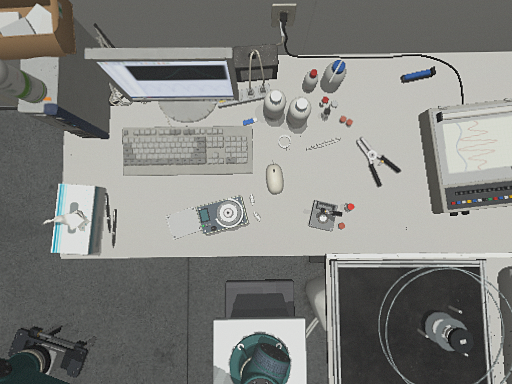

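```bash
python3 - <<'E'
import cv2
import numpy as np
t=cv2.imread("pics/top0.png"); s=cv2.imread("pics/scene0.png")
a=cv2.resize(t[190:240,295:365],None,fx=8,fy=8,interpolation=cv2.INTER_CUBIC)
b=cv2.resize(t[185:245,160:270],None,fx=7,fy=7,interpolation=cv2.INTER_CUBIC)
c=cv2.resize(s[200:300,245:345],None,fx=6,fy=6,interpolation=cv2.INTER_CUBIC)
d=cv2.resize(s[170:250,130:250],None,fx=6,fy=6,interpolation=cv2.INTER_CUBIC)
for n,i in zip("abcd",(a,b,c,d)): cv2.imwrite(f"pics/z{n}.png",i)
E
```

```text
(no output)
```

View pics/za.png

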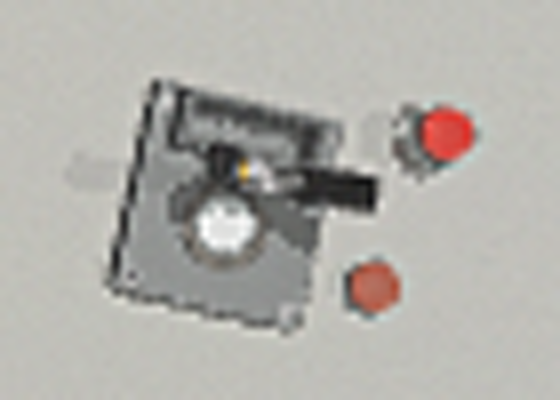

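View pics/zb.png

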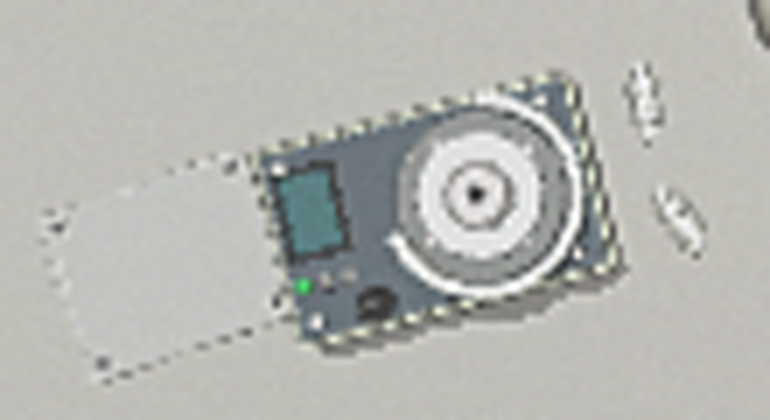

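View pics/zc.png

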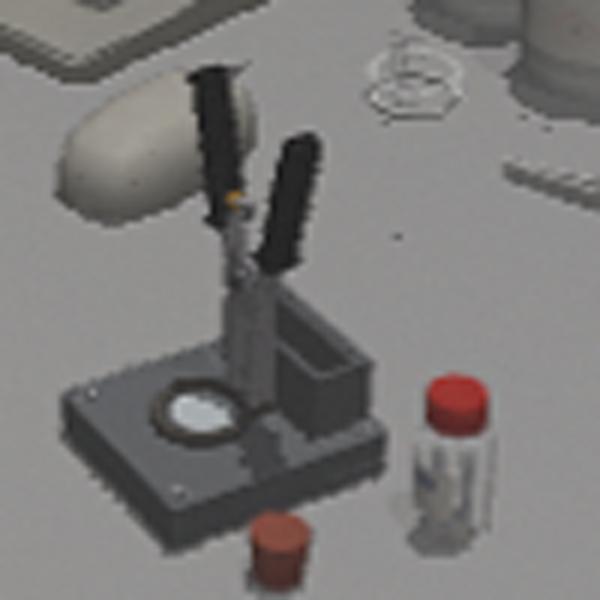

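View pics/zd.png

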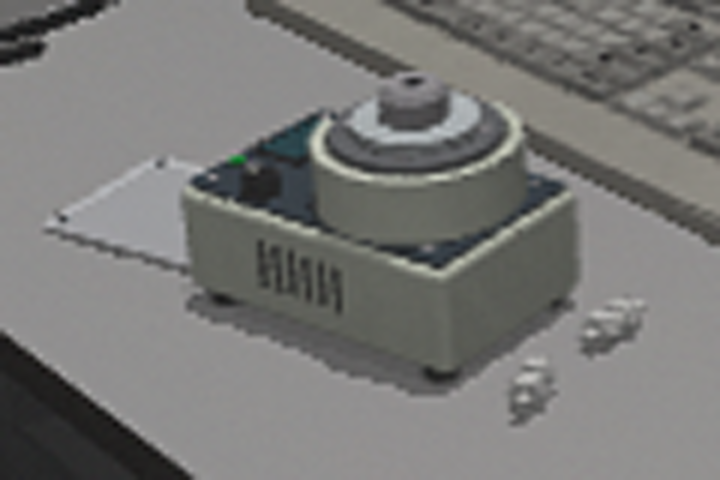

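```bash
cat > h.py <<'E'
import numpy as np, cv2
from bench import robot
def proj(s,P):
    P=np.atleast_2d(P).astype(float); W=np.linalg.inv(s["world_from_camera"])
    c=P@W[:3,:3].T+W[:3,3]; u=c[:,:2]/c[:,2:]; r2=(u**2).sum(1,keepdims=True); u=u*(1+s["k1"]*r2)
    return u*[s["fx"],s["fy"]]+[s["cx"],s["cy"]]
def ray(s,uv):
    d=(np.array(uv,float)-[s["cx"],s["cy"]])/[s["fx"],s["fy"]]; u=d.copy()
    for _ in range(10): u=d/(1+s["k1"]*(u@u))
    M=s["world_from_camera"]; return M[:3,3],M[:3,:3]@np.append(u,1)
def atz(s,uv,z):
    o,d=ray(s,uv); return o+d*(z-o[2])/d[2]
def crop(s,name,x0,y0,x1,y1,f,lines=()):
    im=cv2.resize(s["color"][y0:y1,x0:x1],None,fx=f,fy=f,interpolation=cv2.INTER_CUBIC)
    for P,col in lines:
        uv=((proj(s,P)-[x0,y0]+.5)*f-.5)
        cv2.polylines(im,[np.round(uv*8).astype(np.int32)],False,col,1,cv2.LINE_AA,3)
    cv2.imwrite("pics/"+name,im)
def circ(c,r,z):
    a=np.linspace(0,2*np.pi,60); return np.c_[c[0]+r*np.cos(a),c[1]+r*np.sin(a),0*a+z]
def standmodel(h,yaw):
    ex=np.array([np.cos(yaw),np.sin(yaw)]); ey=np.array([-ex[1],ex[0]])
    def rect(cx,lx,ly,z): return np.array([[*(np.array(h)+(cx+a*lx/2)*ex+b*ly/2*ey),z] for a,b in((-1,-1),(1,-1),(1,1),(-1,1),(-1,-1))])
    n=np.array(h)-.0416*ex; t=n+.0206*ex
    L=[(rect(0,.025,.064,.046),(0,255,0)),(rect(0,.021,.060,.046),(0,200,255)),(circ(n,.0125,.023),(0,0,255)),(circ(n,.019,.024),(255,0,255)),
       (rect(-.021,.011,.020,.024),(255,255,0)),(np.array([[*t,.024],[*t,.094]]),(255,0,0))]
    for b in (-1,1):
        L.append((np.array([[*(t+b*ey*w/2),z] for w,z in((.053,.119),(.070,.154))]),(255,100,0)))
    return L
E
python3 - <<'E'
from h import *
for c,b,f in(("scene",(255,205,325,295),8),("top",(295,190,365,240),10)):
    s=robot.snapshot(c)
    crop(s,f"fit_{c}.png",*b,f,standmodel((.5385,-.238),-.25))
    crop(s,f"raw_{c}.png",*b,f)
E
```

```text
(no output)
```

View pics/fit_scene.png

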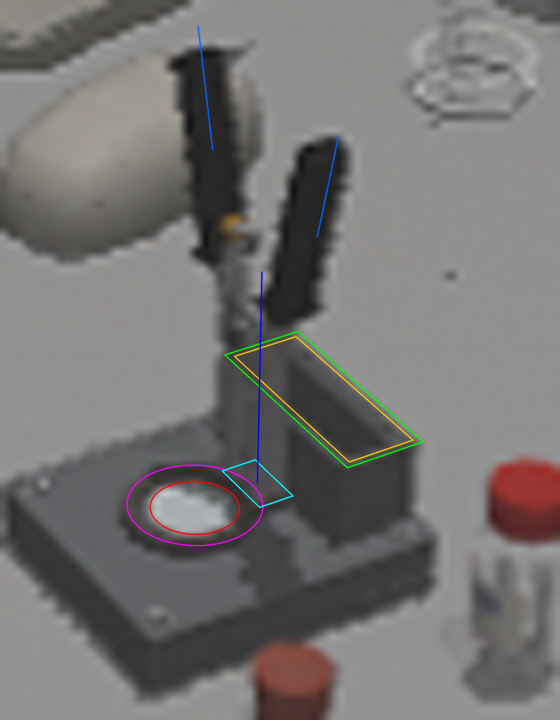

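View pics/raw_scene.png

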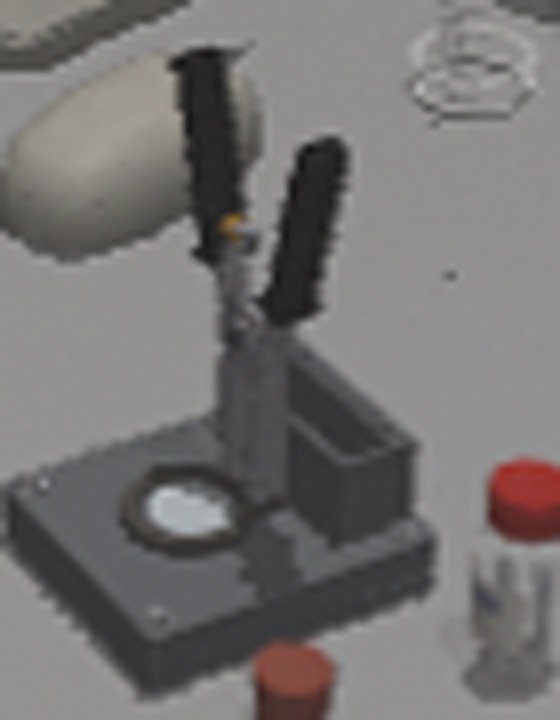

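View pics/fit_top.png

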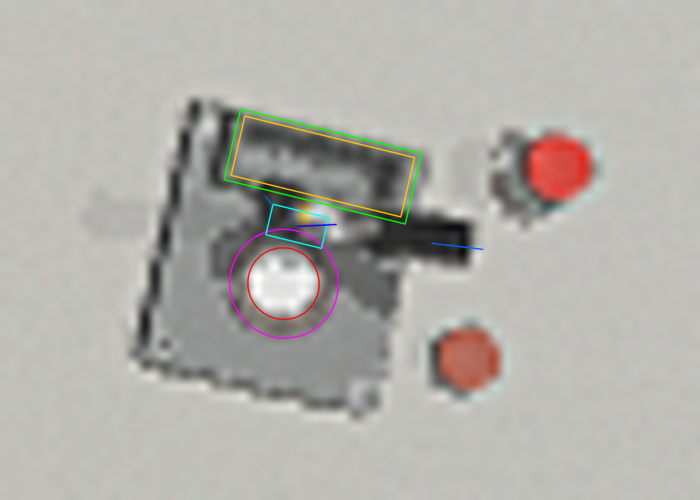

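```bash
cat >> h.py <<'E'
from scipy.spatial.transform import Rotation as R
def plan(p,yawdeg=76.0):
    o=robot.get_obs(); A=R.from_euler('xyz',o["ee_rot"]); B=R.from_euler('xyz',[-90,0,yawdeg],degrees=True)
    print("t",round(o["time"],2),"pos",o["tool_pos"].round(4),"rpy",np.degrees(o["ee_rot"]).round(2),"F",np.round(o["wrist_force"],2),"T",np.round(o["wrist_torque"],2),"w",round(o["width"]*1000,1))
    print("shift mm",(A.inv().apply(np.array(p)-o["tool_pos"])*1000).round(1),"turn",(A.inv()*B).as_rotvec(degrees=True).round(2))
E
python3 -c "
from h import *
plan([.518,-.232,.2])"
```

```text
t 1.0 pos [0.1797 0.5198 0.2055] rpy [-9.000e+01 -1.000e-02  7.093e+01] F [ 0.65 -0.39 -0.13] T [-0.02 -0.03  0.03] w 93.9
shift mm [-600.1    5.5 -565.4] turn [ 0.   -5.07  0.01]
```

```bash
python3 -m creep '[[-40,0,-38,0,-1,0,0],[-84,0,-79,0,-2,0,0],[-128,0,-120,0,-3,0,0],[-172,0,-162,0,-4,0,0],[-216,0,-203,0,-5,0,0]]'; python3 -c "
from h import *
plan([.518,-.232,.2])"
```

```text
time: 1.62
tool_pos: [0.3015, 0.2477, 0.2058]
ee_rot: [-1.572, -0.001, 1.327]
wrist_force: [0.3, 0.3, 0.1]
width: 0.0942
t 1.62 pos [0.3015 0.2477 0.2058] rpy [-9.007e+01 -5.000e-02  7.600e+01] F [0.32 0.34 0.08] T [0.01 0.02 0.08] w 94.2
shift mm [-413.1    5.8 -326.1] turn [0.07 0.   0.05]
```

```bash
python3 -m creep '[[-45,0,-36,0,0,0,0],[-90,0,-71,0,0,0,0],[-135,0,-107,0,0,0,0],[-180,1,-142,0,0,0,0],[-225,1,-178,0,0,0,0]]'; python3 -m creep '[[-45,0,-36,0,0,0,0],[-90,0,-71,0,0,0,0],[-135,0,-107,0,0,0,0],[-175,0,-138,0,0,0,0],[-188,0,-148,0,0,0,0]]'; python3 - <<'E'
from h import *
plan([.518,-.232,.2])
for c,b,f in(("scene",(235,155,335,295),5),("top",(285,170,385,250),7)):
    s=robot.snapshot(c); crop(s,f"g1_{c}.png",*b,f)
plan([.518,-.232,.1])
E
```

```text
time: 2.25
tool_pos: [0.4194, -0.014, 0.2048]
ee_rot: [-1.572, -0.001, 1.325]
wrist_force: [0.2, 0.9, 0.3]
width: 0.0935
time: 2.88
tool_pos: [0.5171, -0.2328, 0.2035]
ee_rot: [-1.569, -0.0, 1.323]
wrist_force: [0.0, -0.0, 0.4]
width: 0.0939
t 2.88 pos [ 0.5171 -0.2328  0.2035] rpy [-8.992e+01 -2.000e-02  7.578e+01] F [ 0.01 -0.04  0.4 ] T [ 0.03  0.02 -0.05] w 93.9
shift mm [ 1.   3.5 -0.7] turn [-0.08 -0.22  0.02]
t 2.98 pos [ 0.5168 -0.2313  0.2038] rpy [-8.993e+01 -4.000e-02  7.583e+01] F [ 1.22 -0.09 -0.1 ] T [ 0.07 -0.03  0.03] w 94.1
shift mm [ -0.5 103.8  -1.4] turn [-0.07 -0.17  0.04]
```

View pics/g1_scene.png

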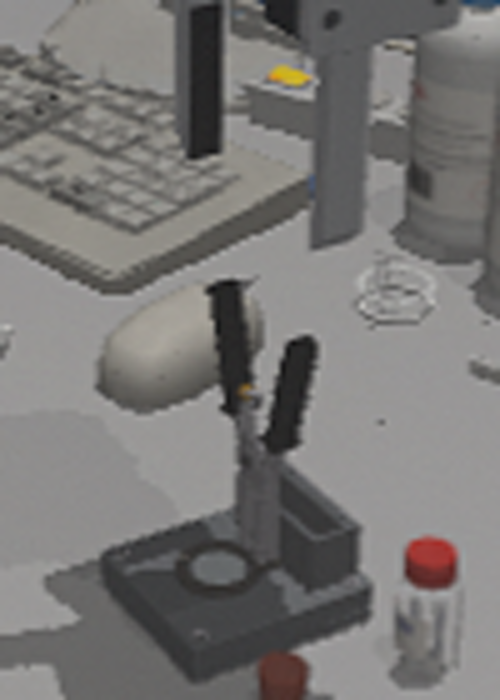

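View pics/g1_top.png

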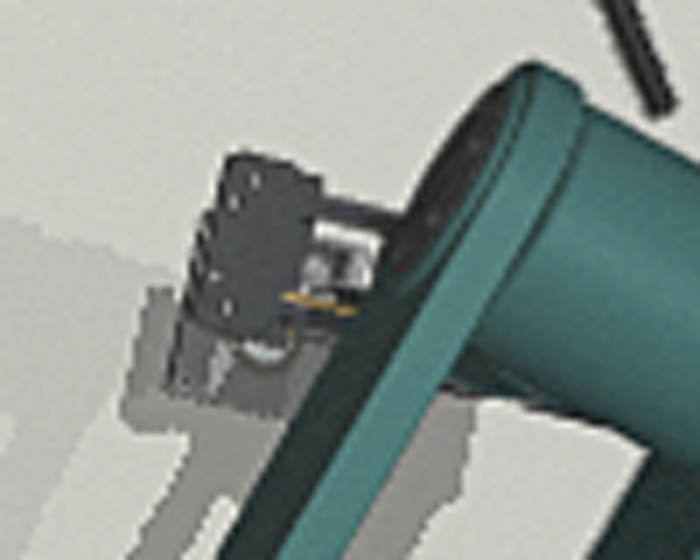

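```bash
python3 - <<'E'
from h import *
s=robot.snapshot("scene"); o=robot.get_obs(); Rm=R.from_euler('xyz',o["ee_rot"]).as_matrix(); p=o["tool_pos"]
L=[]
for b in(-1,1):
    for w,c in((.047,(0,0,255)),(.0595,(0,255,0))):
        L.append((np.array([p+Rm@[b*w,y,z] for y,z in((-.05,-.008),(0,-.008),(0,.008),(-.05,.008))]),c))
crop(s,"g2.png",255,150,335,210,9,L)
E
```

```text
(no output)
```

View pics/g2.png

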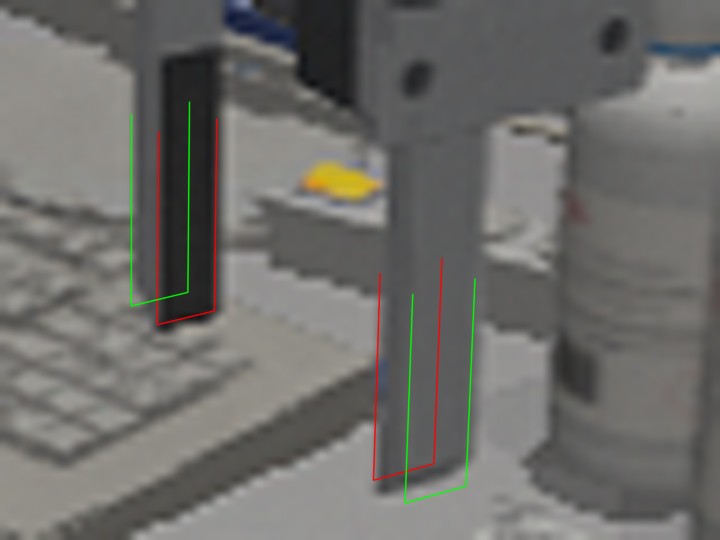

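```bash
python3 -m creep '[[0,25,0,0,0,0,0],[0,50,0,0,0,0,0],[0,75,0,0,0,0,0],[0,95,0,0,0,0,0],[0,103,0,0,0,0,0]]'; python3 - <<'E'
from h import *
s=robot.snapshot("scene"); o=robot.get_obs(); Rm=R.from_euler('xyz',o["ee_rot"]).as_matrix(); p=o["tool_pos"]
L=[]
for b in(-1,1):
    for w,c in((.047,(0,0,255)),):
        L.append((np.array([p+Rm@[b*w,y,z] for y,z in((-.05,-.008),(0,-.008),(0,.008),(-.05,.008))]),c))
crop(s,"g3.png",255,180,335,280,7,L); crop(s,"g3r.png",255,180,335,280,7)
plan([.5165,-.2312,.1])
E
```

```text
time: 3.65
tool_pos: [0.516, -0.2282, 0.1007]
ee_rot: [-1.569, -0.001, 1.327]
wrist_force: [-0.8, 0.8, 0.4]
width: 0.0938
t 3.7 pos [ 0.5159 -0.2285  0.1002] rpy [-8.987e+01 -6.000e-02  7.604e+01] F [-0.93  0.78 -0.48] T [ 0.03  0.05 -0.04] w 94.1
shift mm [-2.5  0.2 -1.2] turn [-0.13  0.04  0.06]
```

View pics/g3r.png

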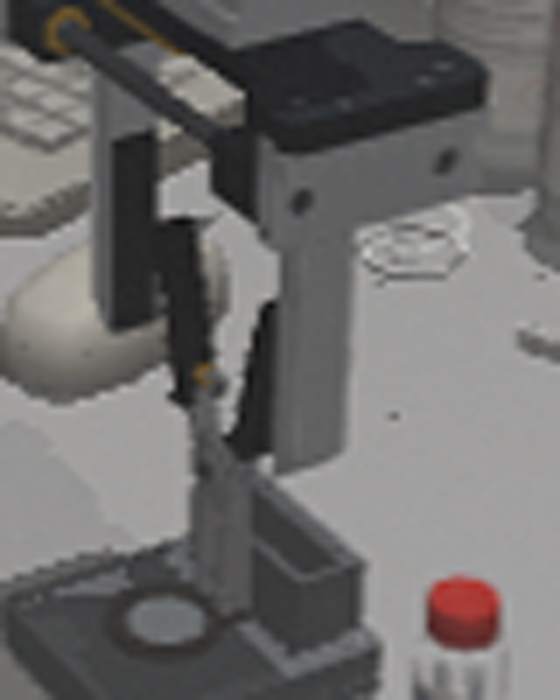

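```bash
python3 -m creep '[[-1,0,0,0,0,0,0]]';python3 -c "
from h import *
plan([.5165,-.2312,.1])"; python3 -m creep '[[0,0,0,0,0,0,0]]'
```

```text
time: 3.82
tool_pos: [0.5169, -0.2308, 0.1024]
ee_rot: [-1.572, 0.0, 1.326]
wrist_force: [0.3, 0.2, -0.1]
width: 0.094
t 3.83 pos [ 0.5169 -0.2308  0.1024] rpy [-9.007e+01  1.000e-02  7.600e+01] F [ 0.31  0.19 -0.08] T [ 0.06  0.01 -0.  ] w 94.0
shift mm [-0.5  2.4  0.3] turn [ 0.07 -0.   -0.01]
time: 3.95
tool_pos: [0.5172, -0.2316, 0.1029]
ee_rot: [-1.573, 0.001, 1.325]
wrist_force: [-0.2, -0.9, -0.9]
width: 0.0938
```

```bash
python3 -m creep '[[0,2,0,0,0,0,40],[0,2,0,0,0,0,80],[0,2,0,0,0,0,85],[0,2,0,0,0,0,90],[0,2,0,0,0,0,90]]';python3 -m creep '[[0,0,0,0,0,0,95],[0,0,0,0,0,0,95]]'; python3 -m creep '[[0,0,0,0,0,0,100],[0,0,0,0,0,0,100]]';python3 - <<'E'
from h import *
plan([.5165,-.2312,.1])
s=robot.snapshot("scene")
crop(s,"g4.png",255,180,335,280,7)
E
```

```text
time: 4.58
tool_pos: [0.5175, -0.2313, 0.1009]
ee_rot: [-1.573, -0.001, 1.326]
wrist_force: [0.3, 1.8, 5.3]
width: 0.061
time: 4.82
tool_pos: [0.5177, -0.2312, 0.1011]
ee_rot: [-1.574, -0.001, 1.326]
wrist_force: [1.0, 2.2, 6.5]
width: 0.0592
time: 5.08
tool_pos: [0.5179, -0.2312, 0.1014]
ee_rot: [-1.574, -0.001, 1.326]
wrist_force: [0.9, 3.0, 6.6]
width: 0.0574
t 5.08 pos [ 0.5179 -0.2312  0.1014] rpy [-9.020e+01 -5.000e-02  7.595e+01] F [0.87 3.   6.62] T [ 0.68 -0.17 -0.03] w 57.4
shift mm [-0.4  1.4  1.3] turn [ 0.2  -0.05  0.05]
```

View pics/g4.png

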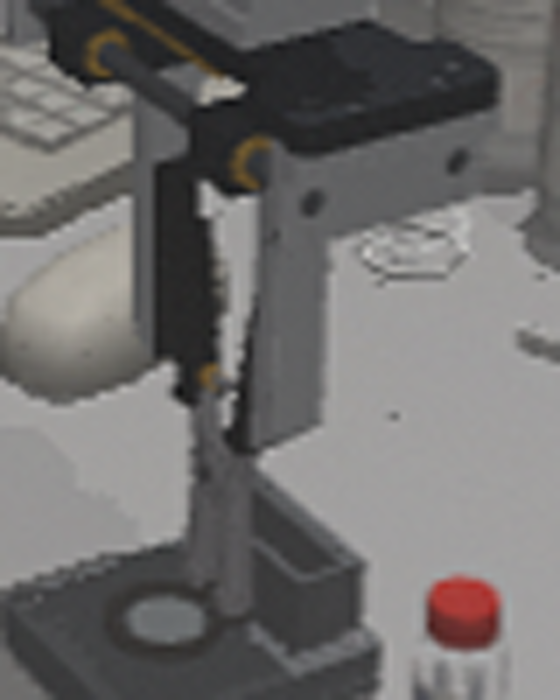

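```bash
python3 -m creep '[[1,0,0,0,0,0,104],[1,0,0,0,0,0,104]]'; python3 -m creep '[[0,0,0,0,0,0,112],[0,0,0,0,0,0,120],[0,0,0,0,0,0,120]]'
```

```text
time: 5.38
tool_pos: [0.518, -0.2308, 0.1015]
ee_rot: [-1.575, 0.0, 1.325]
wrist_force: [0.4, 1.0, 6.8]
width: 0.0559
time: 5.75
tool_pos: [0.5185, -0.2306, 0.1021]
ee_rot: [-1.576, -0.0, 1.326]
wrist_force: [1.1, 1.7, 8.4]
width: 0.0503
```

```bash
python3 -m creep '[[0.5,0,0,0,0,0,130],[0.5,0,0,0,0,0,140],[0.5,0,0,0,0,0,140]]'; python3 -m creep '[[0,0,0,0,0,0,150],[0,0,0,0,0,0,160],[0,0,0,0,0,0,170],[0,0,0,0,0,0,180],[0,0,0,0,0,0,180]]';python3 - <<'E'
from h import *
plan([.5165,-.2312,.1])
s=robot.snapshot("scene")
crop(s,"g5.png",255,180,335,280,7)
E
```

```text
time: 6.12
tool_pos: [0.5188, -0.2304, 0.1025]
ee_rot: [-1.577, 0.0, 1.326]
wrist_force: [-0.4, 2.0, 9.2]
width: 0.0429
time: 6.75
tool_pos: [0.5197, -0.2285, 0.1025]
ee_rot: [-1.577, -0.004, 1.326]
wrist_force: [2.5, 5.2, 9.5]
width: 0.0311
t 6.75 pos [ 0.5197 -0.2285  0.1025] rpy [-90.37  -0.21  75.99] F [2.54 5.24 9.54] T [ 1.25 -0.53  0.01] w 31.1
shift mm [-3.4  2.5  2.4] turn [ 0.37 -0.01  0.21]
```

View pics/g5.png

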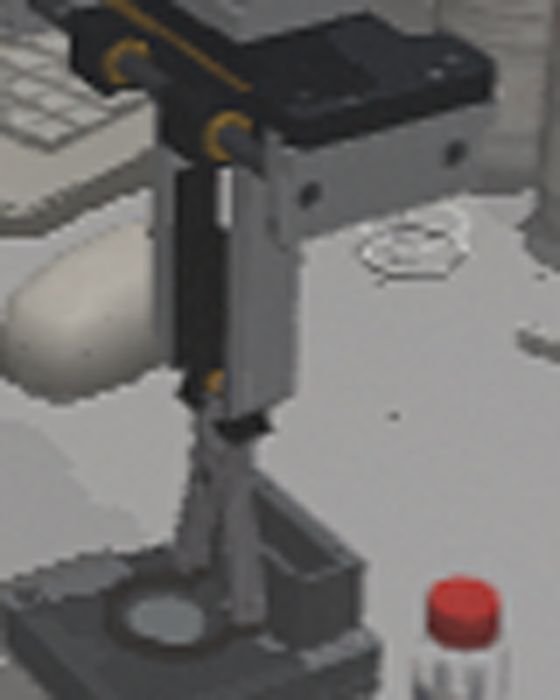

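```bash
python3 -m creep '[[0,-3,0,0,0,0,200],[0,-6,0,0,0,0,200],[0,-12,0,0,0,0,200],[0,-18,0,0,0,0,200]]'; python3 -m creep '[[0,-10,0,0,0,0,200],[0,-25,0,0,0,0,200],[0,-40,0,0,0,0,200],[0,-55,0,0,0,0,200],[0,-60,0,0,0,0,200]]'; python3 - <<'E'
from h import *
plan([.5165,-.2312,.18])
s=robot.snapshot("scene")
crop(s,"g6.png",255,130,345,280,5)
plan([.5165,-.2312,.18])
E
```

```text
time: 7.3
tool_pos: [0.5165, -0.23, 0.1171]
ee_rot: [-1.569, -0.0, 1.325]
wrist_force: [-0.0, -0.3, -0.9]
width: 0.0311
time: 7.92
tool_pos: [0.5176, -0.2304, 0.1795]
ee_rot: [-1.574, 0.001, 1.325]
wrist_force: [-0.7, 0.0, -2.1]
width: 0.0313
t 7.92 pos [ 0.5176 -0.2304  0.1795] rpy [-9.017e+01  4.000e-02  7.593e+01] F [-0.71  0.04 -2.08] T [-0.01  0.03  0.06] w 31.3
shift mm [-1.1 -0.5  0.9] turn [ 0.17 -0.07 -0.04]
t 7.97 pos [ 0.5176 -0.2303  0.1794] rpy [-9.016e+01  4.000e-02  7.594e+01] F [-0.48 -0.31 -0.2 ] T [ 0.   -0.02  0.  ] w 31.3
shift mm [-1.1 -0.6  0.8] turn [ 0.16 -0.06 -0.04]
```

View pics/g6.png

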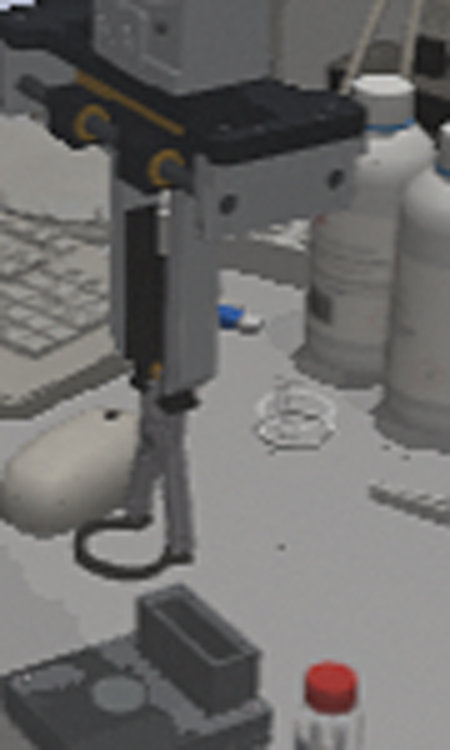

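```bash
cat > fs.py <<'E'
from h import *
import sys
x,y,dz=map(float,sys.argv[1:4]); tag=sys.argv[4]
L=[(circ((x,y),.013,.120+dz),(0,0,255)),(circ((x,y),.016,.116+dz),(0,255,0)),(circ((x,y),.0295,.104+dz),(255,0,0)),(circ((x,y),.048,.093),(255,0,255)),(np.array([[x,y,.12+dz],[x,y,.1]]),(0,255,255))]
s=robot.snapshot("scene"); crop(s,f"sp_s{tag}.png",175,178,225,228,14,L); crop(s,f"sp_sr{tag}.png",175,178,225,228,14)
s=robot.snapshot("top"); crop(s,f"sp_t{tag}.png",208,192,248,232,14,L); crop(s,f"sp_tr{tag}.png",208,192,248,232,14)
E
python3 fs.py .520 .098 0 a
python3 - <<'E'
import cv2,numpy as np
cv2.imwrite("pics/spa.png",cv2.resize(np.hstack([cv2.resize(cv2.imread(f"pics/sp_{k}a.png"),(400,400),interpolation=cv2.INTER_AREA) for k in("s","t")]),(800,400)))
E
```

```text
(no output)
```

View pics/sp_sa.png

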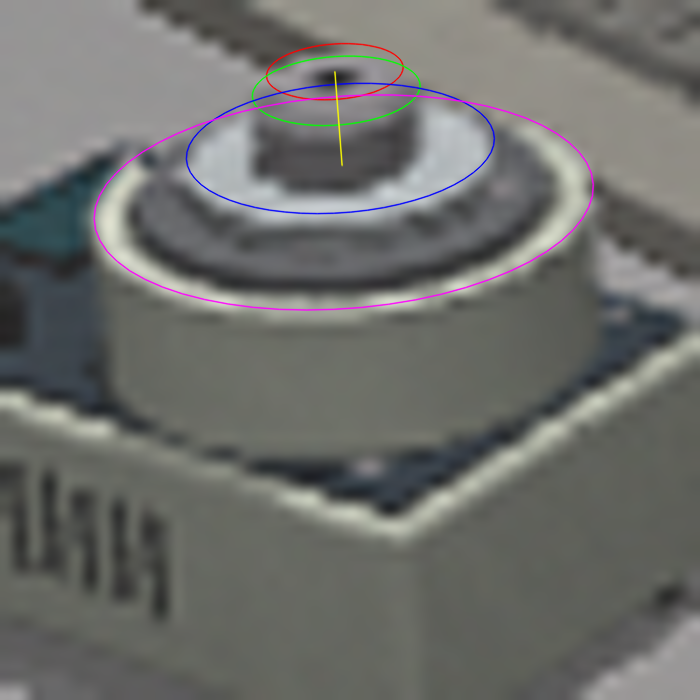

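View pics/sp_ta.png

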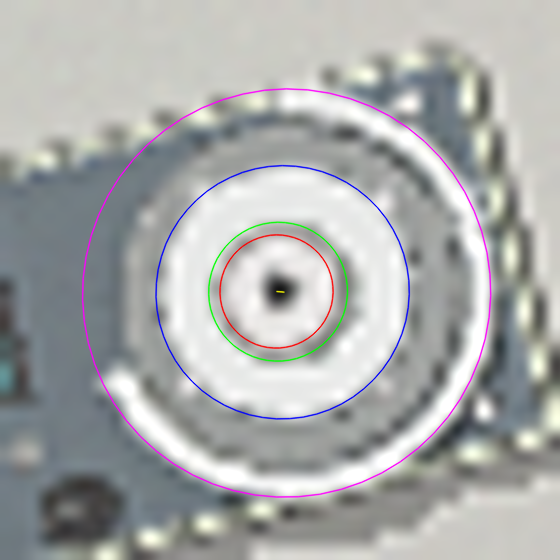

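```bash
python3 -m creep '[[20,-20,4,0,0,0,200],[60,-35,12,0,0,0,200],[105,-44,21,0,0,0,200],[150,-44,30,0,0,0,200],[195,-44,39,0,0,0,200]]'; python3 -m creep '[[40,0,8,0,0,0,200],[80,0,16,0,0,0,200],[105,0,21,0,0,0,200],[120,0,24,0,0,0,200],[124,0,25,0,0,0,200]]'; python3 - <<'E'
from h import *
plan([.533,.095,.2225])
s=robot.snapshot("scene")
crop(s,"g7.png",165,128,235,228,7)
s=robot.snapshot("top")
crop(s,"g7t.png",180,162,280,242,7)
plan([.533,.095,.2225])
E
```

```text
time: 8.7
tool_pos: [0.5263, -0.0286, 0.2228]
ee_rot: [-1.572, -0.001, 1.326]
wrist_force: [-0.0, 0.3, -1.0]
width: 0.031
time: 9.32
tool_pos: [0.5322, 0.096, 0.222]
ee_rot: [-1.571, -0.0, 1.327]
wrist_force: [0.5, -0.7, -0.8]
width: 0.0313
t 9.32 pos [0.5322 0.096  0.222 ] rpy [-90.02  -0.    76.02] F [ 0.48 -0.66 -0.81] T [0.   0.01 0.  ] w 31.3
shift mm [-0.8 -0.5 -1.1] turn [0.02 0.02 0.  ]
t 9.43 pos [0.5323 0.095  0.2217] rpy [-9.001e+01  1.000e-02  7.594e+01] F [ 0.01  0.3  -1.58] T [-0.01  0.01  0.04] w 31.2
shift mm [ 0.2 -0.8 -0.7] turn [ 0.01 -0.06 -0.01]
```

View pics/g7.png

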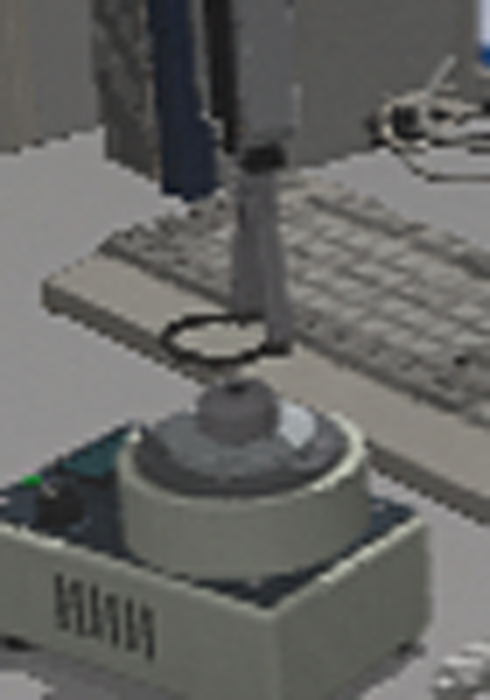

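View pics/g7t.png

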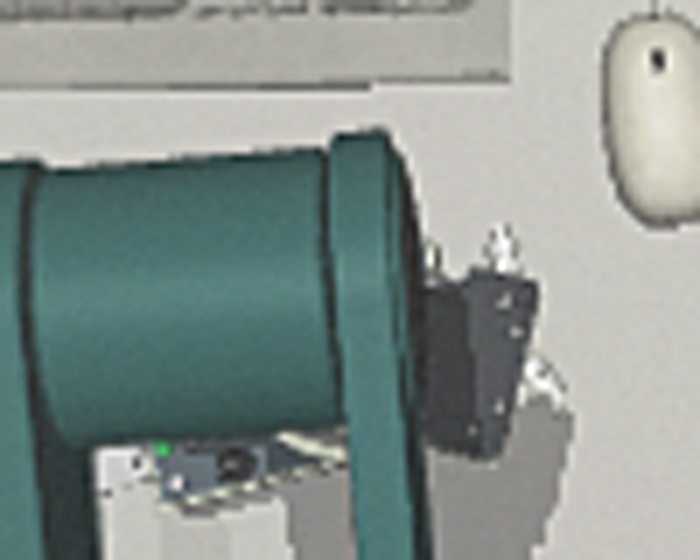

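```bash
cat > ov.py <<'E'
from h import *
import sys
tag=sys.argv[1]; box=list(map(int,sys.argv[2:6])); f=int(sys.argv[6]); dx=float(sys.argv[7]) if len(sys.argv)>7 else .014
tz=float(sys.argv[8]) if len(sys.argv)>8 else .077
S=(.520,.098); dz=-.0013
s=robot.snapshot("scene")
O=[robot.get_obs()]; p=O[0]["tool_pos"]; a=np.radians(-14); ex=np.array([np.cos(a),np.sin(a),0]); ey=np.array([-ex[1],ex[0],0])
tip=p-[0,0,tz]; b=tip-dx*ex-[0,0,.002]
L=[(circ(S,.013,.120+dz),(0,0,255)),(circ(S,.016,.116+dz),(0,255,0)),(circ(S,.048,.093),(255,0,255)),
   (circ(b[:2],.017,b[2]+.002),(0,255,255)),(np.array([tip-.018*ey,tip+.018*ey]),(255,255,0)),(np.array([tip,p]),(255,255,0)),(np.array([b,b-[0,0,.024]]),(0,255,255))]
crop(s,f"ov{tag}.png",*box,f,L); crop(s,f"ovr{tag}.png",*box,f)
print(p.round(4),b.round(4))
E
python3 ov.py 1 180 140 225 195 14
```

```text
[0.5324 0.0945 0.2216] [0.5188 0.0979 0.1426]
```

View pics/ov1.png

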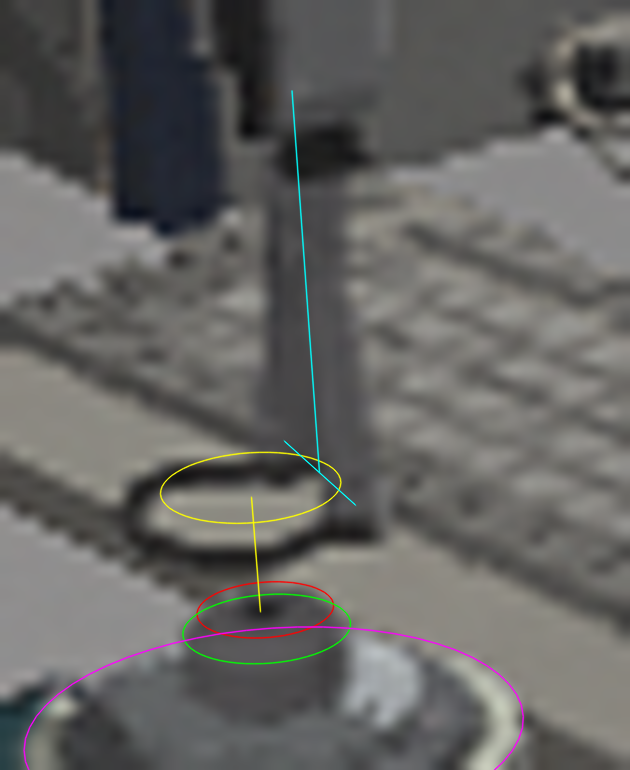

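View pics/ovr1.png

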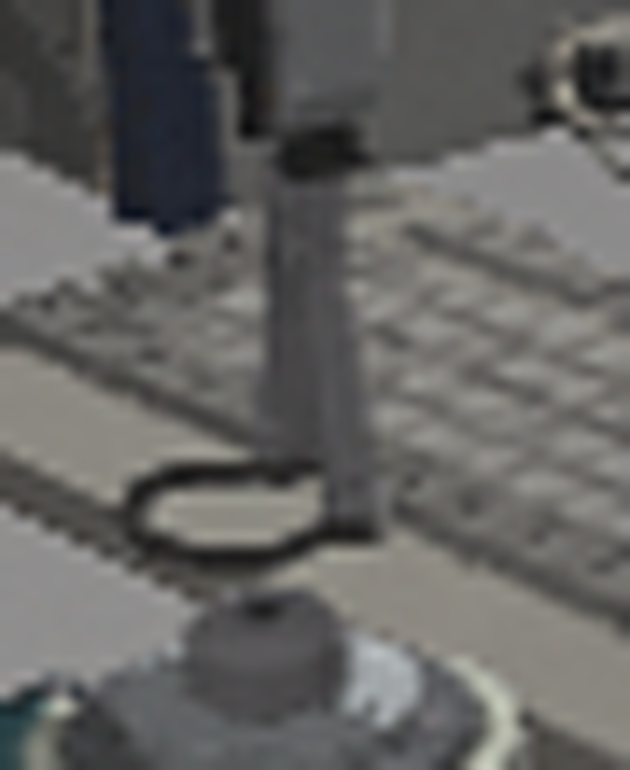

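```bash
python3 - <<'E'
from h import *
s=robot.snapshot("scene")
for i in range(2):
  for n in ("ring_bore","ring_center","pliers_tip","shaft"):
    print(n,[(np.round(d["point"],4),round(d["p"],2)) for d in robot.landmark_of(n,"scene")][:3])
print(np.round(robot.get_obs()["tool_pos"],4))
E
```

```text
ring_bore [(array([0.5162, 0.0944, 0.1437]), 0.62)]
ring_center [(array([0.5105, 0.0951, 0.141 ]), 0.51)]
pliers_tip [(array([ 0.7773, -0.368 ,  0.0027]), 0.81), (array([0.5326, 0.0919, 0.1434]), 0.63)]
shaft [(array([0.5193, 0.0973, 0.0999]), 0.73)]
ring_bore [(array([0.5162, 0.0944, 0.1437]), 0.62)]
ring_center [(array([0.5105, 0.0951, 0.141 ]), 0.51)]
pliers_tip [(array([ 0.7773, -0.368 ,  0.0027]), 0.81), (array([0.5326, 0.0919, 0.1434]), 0.63)]
shaft [(array([0.5193, 0.0973, 0.0999]), 0.73)]
[0.5325 0.0947 0.2215]
```

```bash
python3 -m creep '[[2,4,-2,0,0,0,200],[3.5,8,-3.8,0,0,0,200],[3.5,12,-3.8,0,0,0,200],[3.5,13,-3.8,0,0,0,200],[3.5,13,-3.8,0,0,0,200]]'; python3 ov.py 2 180 140 225 195 14 .016 .0785; python3 -c "
from h import *
plan([.537,.097,.2085])
for n in ('ring_bore','ring_center','pliers_tip','shaft'):
    print(n,[(np.round(d['point'],4),round(d['p'],2)) for d in robot.landmark_of(n,'scene')][:3])
"
```

```text
time: 10.55
tool_pos: [0.5369, 0.0975, 0.2084]
ee_rot: [-1.571, -0.0, 1.325]
wrist_force: [0.7, 0.0, -1.7]
width: 0.031
[0.5369 0.0975 0.2086] [0.5214 0.1013 0.1281]
t 10.6 pos [0.5369 0.0975 0.2086] rpy [-9.001e+01 -1.000e-02  7.593e+01] F [-0.6  -0.26 -1.38] T [ 0.01 -0.04 -0.01] w 30.9
shift mm [-0.4  0.1 -0.2] turn [ 0.01 -0.07  0.01]
ring_bore [(array([0.5224, 0.0988, 0.1309]), 0.61)]
ring_center [(array([0.5151, 0.1012, 0.1271]), 0.63)]
pliers_tip [(array([ 0.777 , -0.3626,  0.0031]), 0.77), (array([0.5363, 0.094 , 0.1285]), 0.7)]
shaft [(array([0.5188, 0.095 , 0.0988]), 0.85), (array([ 4.721e-01, -2.952e-01, -4.000e-04]), 0.49), (array([0.5139, 0.1038, 0.1294]), 0.22)]
```

View pics/ovr2.png

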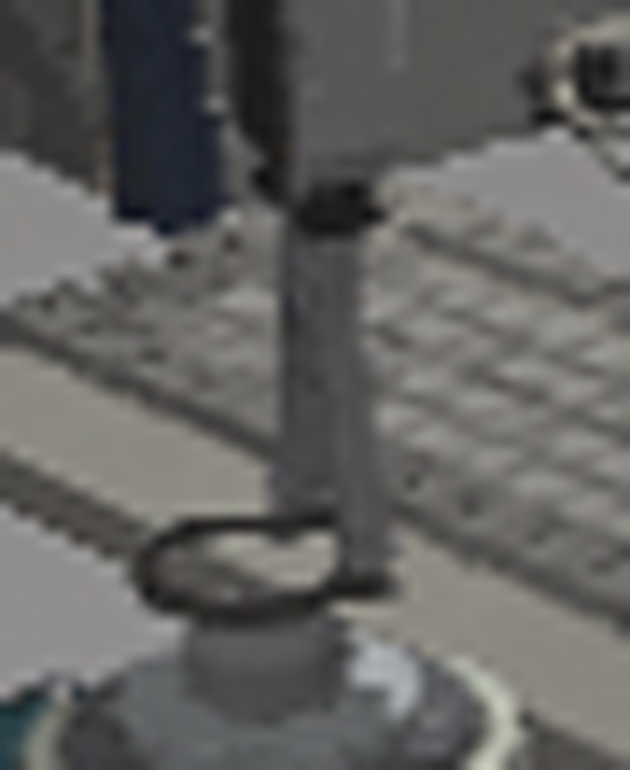

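View pics/ov2.png

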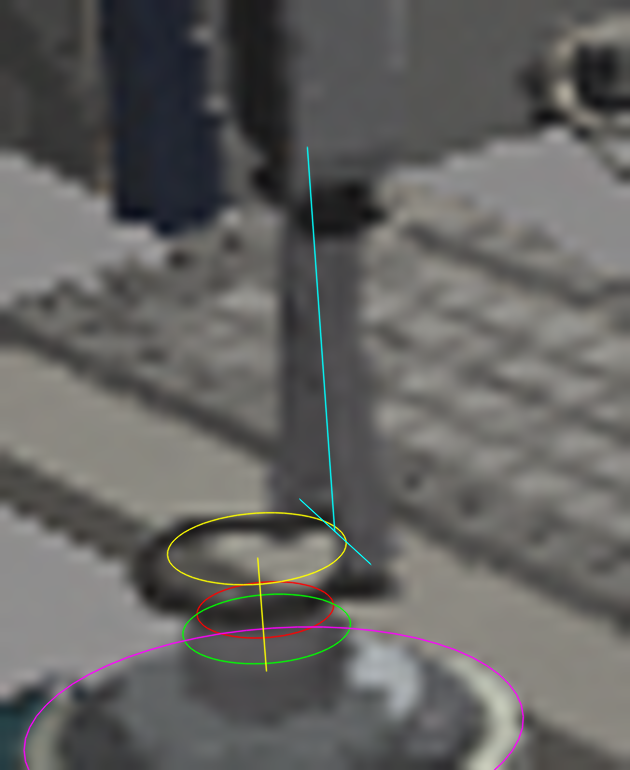

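```bash
python3 -m creep '[[-0.2,1,-1.4,0,0,0,200],[-0.2,3,-1.4,0,0,0,200],[-0.2,5,-1.4,0,0,0,200],[-0.2,5,-1.4,0,0,0,200]]'; python3 -m creep '[[0,1.5,0,0,0,0,200],[0,1.5,0,0,0,0,200]]';python3 -m creep '[[0,1.5,0,0,0,0,200],[0,1.5,0,0,0,0,200]]'; python3 ov.py 3 180 140 225 195 14 .016 .0785
```

```text
time: 11.3
tool_pos: [0.538, 0.0969, 0.2031]
ee_rot: [-1.57, 0.0, 1.325]
wrist_force: [0.7, -0.7, -1.4]
width: 0.0309
time: 11.55
tool_pos: [0.5382, 0.0969, 0.2018]
ee_rot: [-1.571, 0.0, 1.325]
wrist_force: [-0.5, 0.0, -1.3]
width: 0.0312
time: 11.8
tool_pos: [0.5382, 0.0969, 0.2003]
ee_rot: [-1.57, 0.0, 1.325]
wrist_force: [0.0, 0.4, -1.4]
width: 0.0315
[0.5382 0.0969 0.2004] [0.5227 0.1008 0.1199]
```

View pics/ovr3.png

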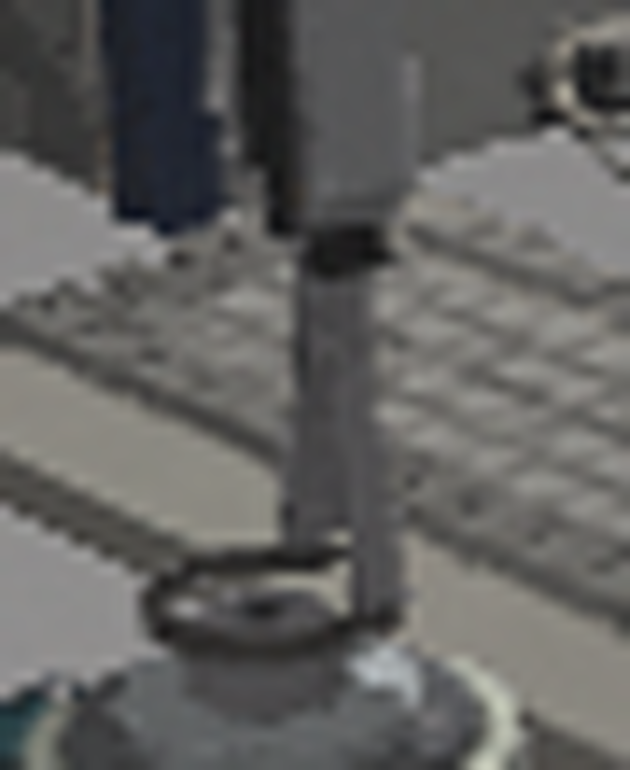

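```bash
python3 -m creep '[[0,1.5,0,0,0,0,200],[0,1.5,0,0,0,0,200]]'; python3 -m creep '[[0,1.5,0,0,0,0,200],[0,1.5,0,0,0,0,200]]';python3 -m creep '[[0,1.5,0,0,0,0,200],[0,1.5,0,0,0,0,200]]'; python3 ov.py 4 180 140 225 195 14 .016 .0785
```

```text
time: 12.1
tool_pos: [0.5382, 0.0969, 0.1988]
ee_rot: [-1.571, 0.0, 1.325]
wrist_force: [-0.2, 0.3, -2.2]
width: 0.0308
time: 12.35
tool_pos: [0.5382, 0.0969, 0.1973]
ee_rot: [-1.571, -0.0, 1.325]
wrist_force: [-0.2, 0.3, -0.6]
width: 0.031
time: 12.6
tool_pos: [0.5382, 0.0968, 0.1959]
ee_rot: [-1.571, 0.0, 1.325]
wrist_force: [0.1, 0.5, -1.9]
width: 0.0315
[0.5383 0.0969 0.1959] [0.5227 0.1007 0.1154]
```

View pics/ovr4.png

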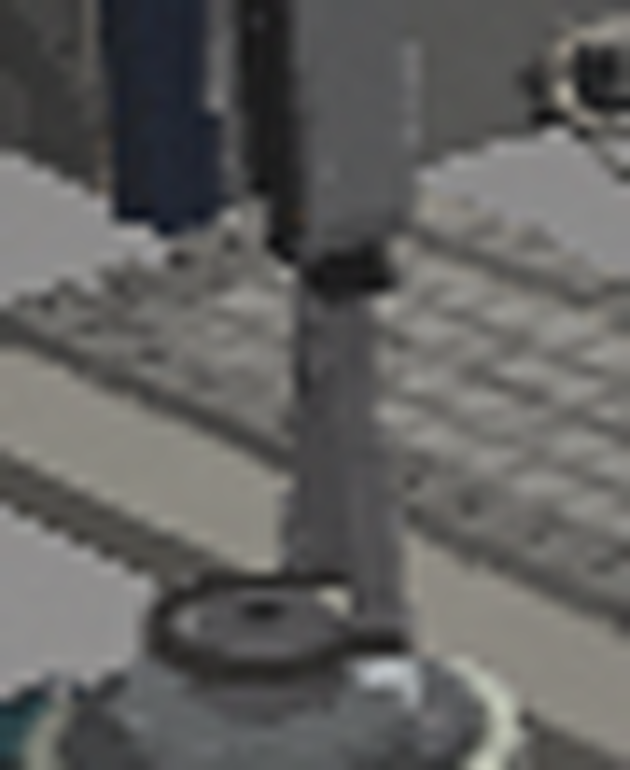

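```bash
python3 -m creep '[[0,1.5,0,0,0,0,200],[0,1.5,0,0,0,0,200]]'; python3 -m creep '[[0,1,0,0,0,0,200],[0,1,0,0,0,0,200]]'; python3 -m creep '[[0,1,0,0,0,0,200],[0,1,0,0,0,0,200]]'
```

```text
time: 12.9
tool_pos: [0.5383, 0.0969, 0.1944]
ee_rot: [-1.571, 0.0, 1.325]
wrist_force: [1.1, -0.5, -0.7]
width: 0.0313
time: 13.15
tool_pos: [0.5382, 0.0969, 0.1934]
ee_rot: [-1.571, 0.0, 1.325]
wrist_force: [-0.1, -0.4, -1.1]
width: 0.0315
time: 13.4
tool_pos: [0.5383, 0.0969, 0.1924]
ee_rot: [-1.571, -0.0, 1.325]
wrist_force: [-0.7, -0.6, -2.1]
width: 0.0314
```

```bash
python3 -m creep '[[0,1.5,0,0,0,0,200],[0,1.5,0,0,0,0,200]]'; python3 -m creep '[[0,1,0,0,0,0,200],[0,1,0,0,0,0,200]]'; python3 -m creep '[[0,1,0,0,0,0,200],[0,1,0,0,0,0,200]]';  python3 -m creep '[[0,1,0,0,0,0,200],[0,1,0,0,0,0,200]]'
```

```text
time: 13.65
tool_pos: [0.5382, 0.0969, 0.1908]
ee_rot: [-1.571, -0.0, 1.325]
wrist_force: [0.3, -1.5, -1.1]
width: 0.0311
time: 13.9
tool_pos: [0.5382, 0.0969, 0.1899]
ee_rot: [-1.571, -0.0, 1.325]
wrist_force: [-0.1, -0.4, -1.1]
width: 0.0307
time: 14.15
tool_pos: [0.5382, 0.0969, 0.1889]
ee_rot: [-1.571, -0.0, 1.325]
wrist_force: [1.0, -0.4, -1.2]
width: 0.0308
time: 14.4
tool_pos: [0.5383, 0.0969, 0.1879]
ee_rot: [-1.571, -0.0, 1.325]
wrist_force: [-0.6, -0.5, -1.4]
width: 0.0313
```

```bash
python3 -m creep '[[0,1,0,0,0,0,200],[0,1,0,0,0,0,200]]'; python3 -m creep '[[0,1,0,0,0,0,200],[0,1,0,0,0,0,200]]';  python3 -m creep '[[0,1,0,0,0,0,200],[0,1,0,0,0,0,200]]'; python3 ov.py 5 180 140 225 195 14 .016 .0785
```

```text
time: 14.65
tool_pos: [0.5382, 0.097, 0.1869]
ee_rot: [-1.571, -0.0, 1.325]
wrist_force: [0.7, 0.1, -1.8]
width: 0.0312
time: 14.9
tool_pos: [0.5382, 0.097, 0.1861]
ee_rot: [-1.571, -0.0, 1.325]
wrist_force: [0.5, -1.4, -0.7]
width: 0.0307
time: 15.15
tool_pos: [0.5383, 0.0969, 0.1856]
ee_rot: [-1.571, -0.0, 1.325]
wrist_force: [-0.7, 0.1, 1.6]
width: 0.0313
[0.5383 0.097  0.1856] [0.5228 0.1008 0.1051]
```

View pics/ovr5.png

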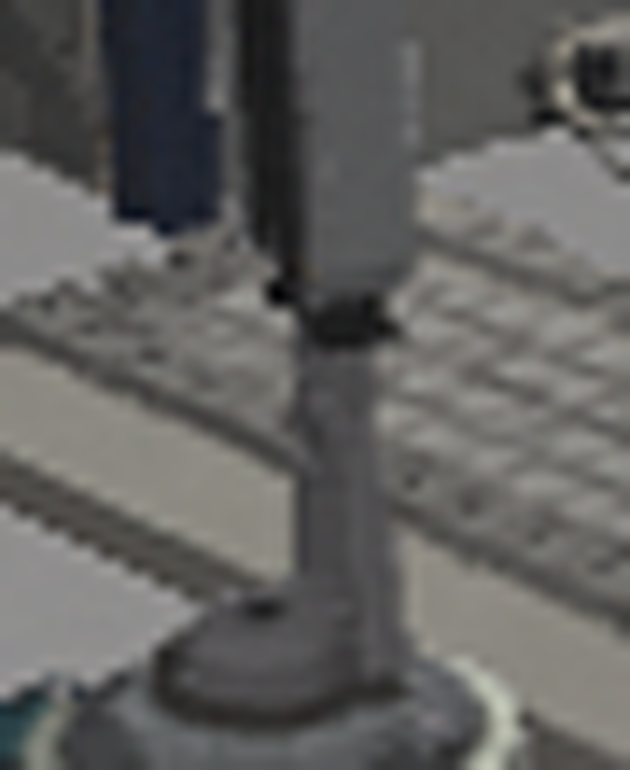

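```bash
python3 -m creep '[[0,1,0,0,0,0,200],[0,1,0,0,0,0,200]]'; python3 -m creep '[[0,1,0,0,0,0,200],[0,1,0,0,0,0,200]]';  python3 -m creep '[[0,0.7,0,0,0,0,200],[0,0.7,0,0,0,0,200]]'; python3 -m creep '[[0,0,0,0,0,0,200]]'
```

```text
time: 15.45
tool_pos: [0.5383, 0.097, 0.1846]
ee_rot: [-1.571, -0.0, 1.325]
wrist_force: [-1.3, 0.5, 4.6]
width: 0.0312
time: 15.7
tool_pos: [0.5384, 0.097, 0.1837]
ee_rot: [-1.572, -0.0, 1.325]
wrist_force: [-1.9, 0.0, 5.5]
width: 0.0317
time: 15.95
tool_pos: [0.5384, 0.097, 0.1834]
ee_rot: [-1.572, -0.001, 1.325]
wrist_force: [-2.2, 0.1, 6.9]
width: 0.0314
time: 16.08
tool_pos: [0.5384, 0.097, 0.1833]
ee_rot: [-1.572, -0.001, 1.325]
wrist_force: [-1.6, -0.4, 6.1]
width: 0.0315
```

```bash
python3 -m creep '[[0,1,0,0,0,0,200],[0,1,0,0,0,0,200]]'; python3 -m creep '[[0,0.4,0,0,0,0,200],[0,0.4,0,0,0,0,200]]'; python3 -m creep '[[0,0,0,0,0,0,200]]'
```

```text
time: 16.32
tool_pos: [0.5385, 0.097, 0.1828]
ee_rot: [-1.572, -0.001, 1.325]
wrist_force: [-2.2, -1.3, 8.3]
width: 0.0312
time: 16.58
tool_pos: [0.5385, 0.0969, 0.1826]
ee_rot: [-1.572, -0.001, 1.325]
wrist_force: [-2.3, -1.3, 9.6]
width: 0.0313
time: 16.7
tool_pos: [0.5385, 0.097, 0.1826]
ee_rot: [-1.572, -0.001, 1.325]
wrist_force: [-2.1, -1.2, 8.4]
width: 0.0318
```

```bash
python3 -m creep '[[0,0,0,0,0,0,172],[0,0,-0.2,0,0,0,165],[0,0,-0.2,0,0,0,165]]'; python3 -m creep '[[0,0,-0.5,0,0,0,158],[0,0,-0.5,0,0,0,158]]'
```

```text
time: 17.08
tool_pos: [0.5397, 0.0969, 0.1827]
ee_rot: [-1.575, -0.002, 1.325]
wrist_force: [-0.7, 0.9, 8.2]
width: 0.0332
time: 17.32
tool_pos: [0.5403, 0.0966, 0.1826]
ee_rot: [-1.575, -0.001, 1.325]
wrist_force: [-0.8, -1.0, 7.3]
width: 0.0359
```

```bash
python3 -m creep '[[0,0.7,-0.3,0,0,0,155],[0,0.7,-0.3,0,0,0,155]]'; python3 -m creep '[[0,0.3,-0.6,0,0,0,149],[0,0.3,-0.6,0,0,0,149]]'
```

```text
time: 17.58
tool_pos: [0.5408, 0.0966, 0.1824]
ee_rot: [-1.576, -0.001, 1.325]
wrist_force: [-0.8, -0.6, 8.1]
width: 0.037
time: 17.82
tool_pos: [0.5415, 0.0964, 0.1821]
ee_rot: [-1.576, -0.001, 1.325]
wrist_force: [0.1, -1.5, 9.3]
width: 0.0392
```

```bash
python3 -m creep '[[0,0.2,-0.2,0,0,0,143],[0,0.2,-0.2,0,0,0,143]]'; python3 -m creep '[[0,0.2,-0.3,0,0,0,137],[0,0.2,-0.3,0,0,0,137]]'
```

```text
time: 18.08
tool_pos: [0.5416, 0.0963, 0.1819]
ee_rot: [-1.576, -0.001, 1.325]
wrist_force: [0.1, -1.5, 7.9]
width: 0.0414
time: 18.32
tool_pos: [0.5419, 0.0962, 0.1816]
ee_rot: [-1.576, -0.001, 1.325]
wrist_force: [-0.3, -2.0, 8.2]
width: 0.044
```

```bash
python3 -m creep '[[0.2,0.4,-0.2,0,0,0,132],[0.2,0.4,-0.2,0,0,0,132]]'; python3 -m creep '[[0.2,0.3,-0.3,0,0,0,127],[0.2,0.3,-0.3,0,0,0,127]]'; python3 ov.py 6 180 140 225 195 14 .016 .0785
```

```text
time: 18.58
tool_pos: [0.5422, 0.0964, 0.1813]
ee_rot: [-1.576, -0.001, 1.325]
wrist_force: [-0.5, -0.4, 9.1]
width: 0.0453
time: 18.82
tool_pos: [0.5426, 0.0965, 0.181]
ee_rot: [-1.576, -0.001, 1.325]
wrist_force: [0.2, -1.1, 8.1]
width: 0.0473
[0.5426 0.0965 0.1811] [0.5271 0.1004 0.1006]
```

View pics/ovr6.png

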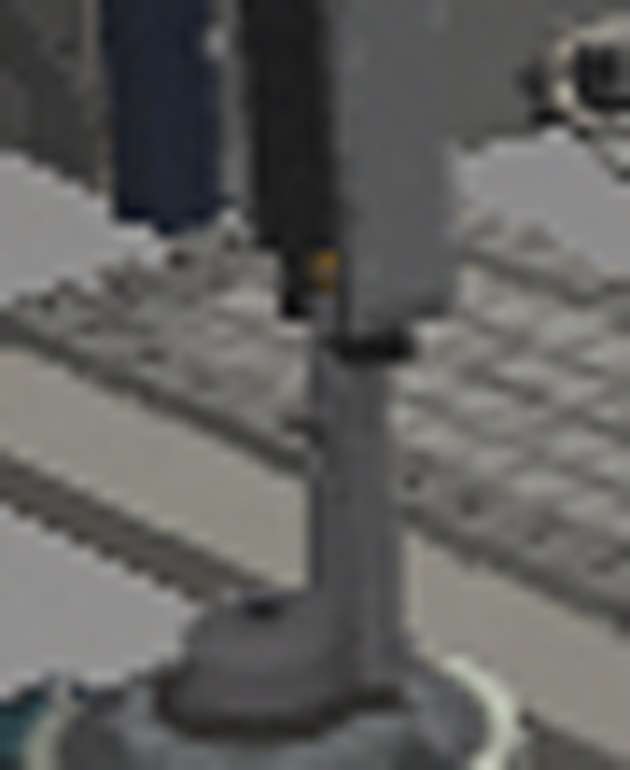

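```bash
python3 -m creep '[[0,0.4,-0.3,0,0,0,122],[0,0.4,-0.3,0,0,0,122]]'; python3 -m creep '[[0,0.3,-0.3,0,0,0,117],[0,0.3,-0.3,0,0,0,117]]'; python3 -m creep '[[0,0.3,-0.2,0,0,0,113],[0,0.3,-0.2,0,0,0,113]]'
```

```text
time: 19.12
tool_pos: [0.5429, 0.0964, 0.1807]
ee_rot: [-1.576, -0.001, 1.325]
wrist_force: [-0.2, -0.7, 9.1]
width: 0.049
time: 19.38
tool_pos: [0.5432, 0.0964, 0.1804]
ee_rot: [-1.576, -0.002, 1.325]
wrist_force: [0.1, -1.0, 8.2]
width: 0.0509
time: 19.62
tool_pos: [0.5434, 0.0964, 0.1801]
ee_rot: [-1.576, -0.002, 1.325]
wrist_force: [0.6, -0.4, 8.1]
width: 0.0523
```

```bash
python3 -m creep '[[0,0.4,-0.2,0,0,0,109],[0,0.4,-0.2,0,0,0,109]]'; python3 -m creep '[[0,0.4,-0.2,0,0,0,105],[0,0.4,-0.2,0,0,0,105]]'; python3 -m creep '[[0,0.3,0,0,0,0,101],[0,0.3,0,0,0,0,101]]'; python3 ov.py 7 180 140 225 195 14 .016 .0785
```

```text
time: 19.88
tool_pos: [0.5437, 0.0965, 0.1797]
ee_rot: [-1.576, -0.002, 1.325]
wrist_force: [0.1, -0.5, 8.3]
width: 0.054
time: 20.12
tool_pos: [0.5439, 0.0965, 0.1793]
ee_rot: [-1.577, -0.002, 1.325]
wrist_force: [0.5, 0.8, 8.7]
width: 0.0554
time: 20.38
tool_pos: [0.5437, 0.0965, 0.1787]
ee_rot: [-1.576, -0.002, 1.325]
wrist_force: [0.7, -0.7, 7.4]
width: 0.0568
[0.5438 0.0965 0.1787] [0.5282 0.1004 0.0982]
```

View pics/ovr7.png

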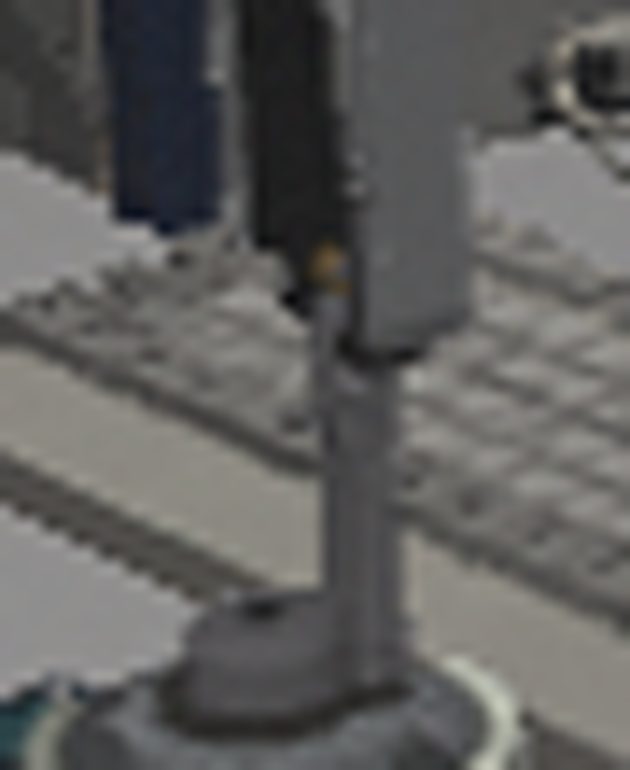

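```bash
python3 -m creep '[[0,0.4,0,0,0,0,97],[0,0.4,0,0,0,0,97]]'; python3 -m creep '[[0,0.4,0,0,0,0,94],[0,0.4,0,0,0,0,94]]'; python3 -m creep '[[0,0,0,0,0,0,94]]'
```

```text
time: 20.68
tool_pos: [0.5436, 0.0965, 0.178]
ee_rot: [-1.575, -0.002, 1.325]
wrist_force: [0.4, 0.1, 6.6]
width: 0.0584
time: 20.92
tool_pos: [0.5436, 0.0965, 0.1776]
ee_rot: [-1.575, -0.002, 1.325]
wrist_force: [0.6, -0.2, 6.3]
width: 0.0594
time: 21.05
tool_pos: [0.5436, 0.0965, 0.1776]
ee_rot: [-1.575, -0.002, 1.325]
wrist_force: [-0.4, -0.1, 7.3]
width: 0.0597
```

```bash
python3 -m creep '[[0,-1,0,0,0,0,94],[0,-2,0,0,0,0,94]]'; python3 -m creep '[[0,-0.7,0,0,0,0,94],[0,-1.4,0,0,0,0,94]]';  python3 ov.py 8 180 140 225 195 14 .016 .0785
```

```text
time: 21.3
tool_pos: [0.5424, 0.0966, 0.178]
ee_rot: [-1.572, -0.001, 1.325]
wrist_force: [-0.1, -0.0, 2.9]
width: 0.0595
time: 21.55
tool_pos: [0.5417, 0.0967, 0.1784]
ee_rot: [-1.569, -0.0, 1.325]
wrist_force: [0.0, 0.4, -0.1]
width: 0.0599
[0.5416 0.0966 0.1784] [0.5261 0.1005 0.0979]
```

View pics/ovr8.png

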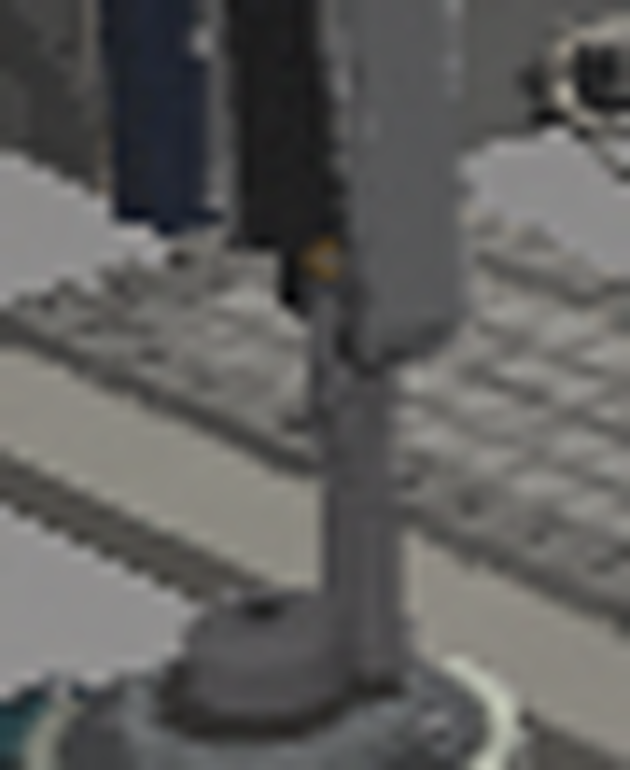

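```bash
python3 -m creep '[[0,-0.7,0,0,0,0,94],[0,-1.5,0,0,0,0,94]]'; python3 -m creep '[[0,-0.7,0,0,0,0,94],[0,-1.5,0,0,0,0,94]]'; python3 -m creep '[[0,-0.7,0,0,0,0,94],[0,-1.5,0,0,0,0,94]]';  python3 ov.py 9 180 140 225 195 14 .016 .0785
```

```text
time: 21.85
tool_pos: [0.5411, 0.0963, 0.1791]
ee_rot: [-1.568, 0.001, 1.325]
wrist_force: [-0.2, 1.1, -5.1]
width: 0.0595
time: 22.1
tool_pos: [0.5417, 0.0962, 0.1817]
ee_rot: [-1.57, 0.001, 1.325]
wrist_force: [-0.1, -0.2, -1.9]
width: 0.0593
time: 22.35
tool_pos: [0.5424, 0.0963, 0.1847]
ee_rot: [-1.572, -0.0, 1.325]
wrist_force: [0.5, 0.3, -0.5]
width: 0.0591
[0.5425 0.0964 0.1848] [0.5269 0.1003 0.1043]
```

View pics/ovr9.png

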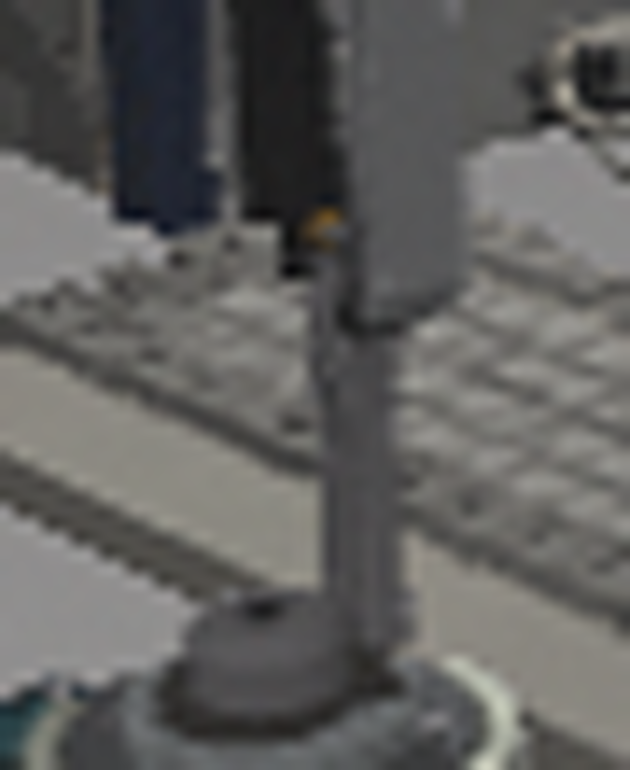

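```bash
python3 -m creep '[[0,-8,0,0,0,0,94],[0,-18,0,0,0,0,94],[0,-28,0,0,0,0,94],[0,-38,0,0,0,0,94],[0,-40,0,0,0,0,94]]'; python3 -m creep '[[0,0,0,0,0,0,110],[0,0,0,0,0,0,130],[0,0,0,0,0,0,150],[0,0,0,0,0,0,170],[0,0,0,0,0,0,200]]'; python3 -m creep '[[-20,0,0,0,0,0,200],[-60,0,0,0,0,0,200],[-80,0,0,0,0,0,200],[-85,0,0,0,0,0,200]]'; python3 - <<'E'
from h import *
s=robot.snapshot("scene")
crop(s,"r1.png",165,170,225,225,12)
crop(s,"r1w.png",165,110,285,225,6)
plan([.5375,-.238,.22])
E
```

```text
time: 23.02
tool_pos: [0.5426, 0.0964, 0.2252]
ee_rot: [-1.573, -0.001, 1.325]
wrist_force: [-0.5, 0.5, -1.1]
width: 0.0594
time: 23.65
tool_pos: [0.542, 0.0964, 0.2237]
ee_rot: [-1.571, -0.0, 1.325]
wrist_force: [-0.8, 0.4, -1.4]
width: 0.0315
time: 24.15
tool_pos: [0.5209, 0.012, 0.224]
ee_rot: [-1.571, 0.0, 1.323]
wrist_force: [-0.4, 0.1, -2.2]
width: 0.0314
t 24.2 pos [0.521  0.0123 0.224 ] rpy [-9.002e+01  2.000e-02  7.580e+01] F [-0.79 -0.01 -1.26] T [-0.07 -0.02  0.01] w 31.1
shift mm [-238.6    4.1  -77.4] turn [ 0.02 -0.2  -0.02]
```

View pics/r1.png

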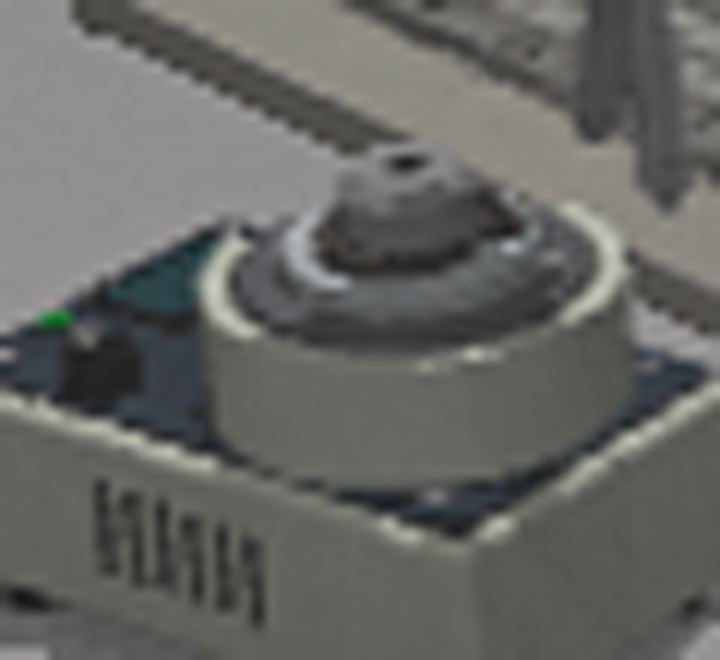

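View pics/r1w.png

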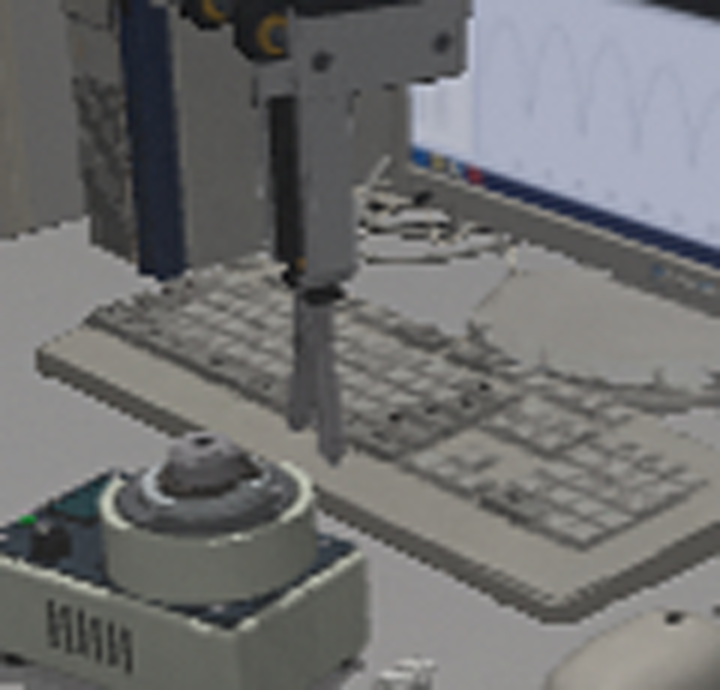

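```bash
python3 -m creep '[[-40,0,-12,0,0,0,200],[-85,0,-27,0,0,0,200],[-130,0,-42,0,0,0,200],[-170,0,-55,0,0,0,200],[-190,0,-62,0,0,0,200]]'; python3 - <<'E'
from h import *
S=(.520,.098);dz=-.0013
L=[(circ(S,.013,.120+dz),(0,0,255)),(circ(S,.019,.106+dz),(0,255,0)),(circ(S,.019,.102+dz),(0,255,255)),(circ(S,.048,.093),(255,0,255))]
s=robot.snapshot("scene")
crop(s,"r2.png",178,178,222,222,16,L);crop(s,"r2r.png",178,178,222,222,16)
s=robot.snapshot("top")
crop(s,"r2t.png",208,192,248,232,14);
plan([.5375,-.238,.22])
E
```

```text
time: 24.82
tool_pos: [0.5354, -0.1868, 0.2234]
ee_rot: [-1.57, -0.0, 1.324]
wrist_force: [0.5, 0.1, -1.1]
width: 0.0313
t 24.93 pos [ 0.5354 -0.1866  0.2232] rpy [-8.996e+01 -2.000e-02  7.582e+01] F [-0.35 -0.1  -1.92] T [ 0.04  0.01 -0.01] w 31.3
shift mm [-49.4   3.2 -14.6] turn [-0.04 -0.18  0.02]
```

View pics/r2.png

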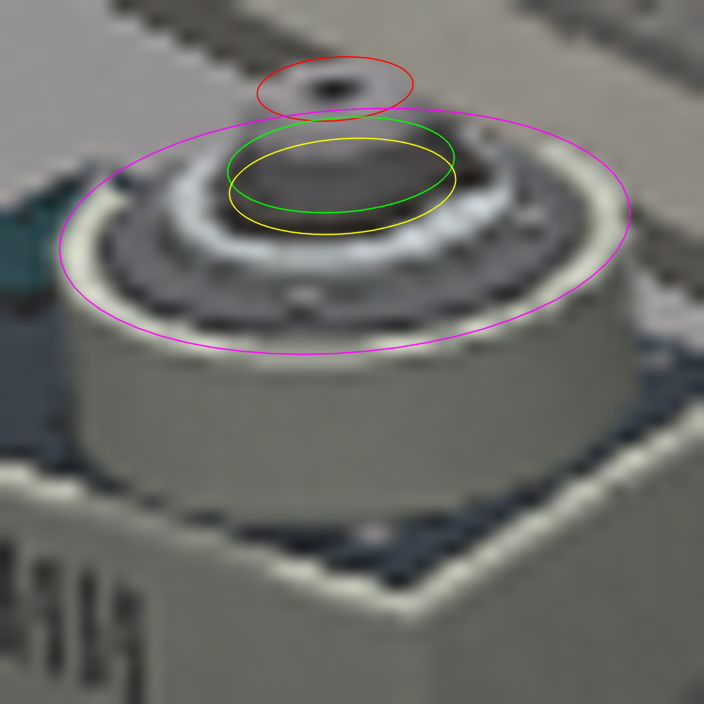

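View pics/r2r.png

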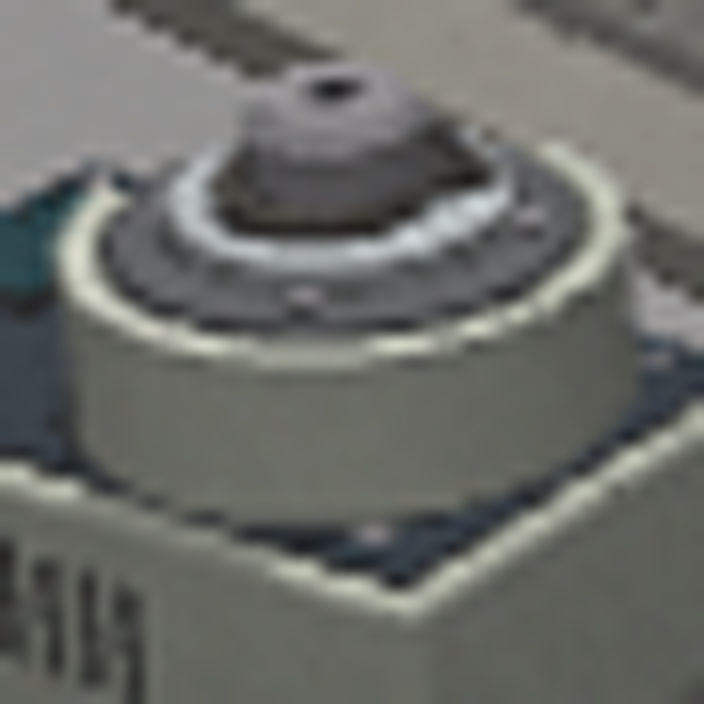

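View pics/r2t.png

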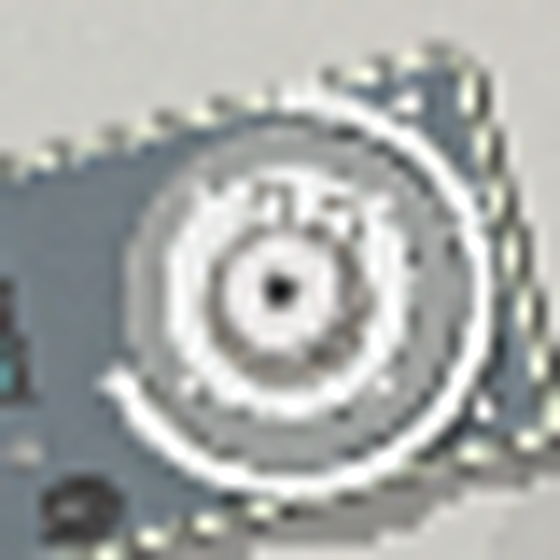

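```bash
python3 - <<'E'
from h import *
S=np.array((.520,.098));dz=-.0013
ex=np.array([.970,-.242])
s=robot.snapshot("scene"); t=robot.snapshot("top")
for k,off in(("0",0),("3",-.003)):
    C=S+off*ex
    L=[(circ(S,.016,.116+dz),(0,0,255)),(circ(S,.016,.106+dz),(0,0,255)),(circ(C,.019,.106+dz),(0,255,0)),(circ(C,.019,.102+dz),(0,255,255)),(circ(S,.0295,.102+dz),(255,0,0)),(circ(S,.002,.120+dz),(255,0,255))]
    crop(s,f"r3s{k}.png",183,180,217,206,23,L)
    crop(t,f"r3t{k}.png",215,198,243,226,24,L)
    crop(t,f"r3tr.png",215,198,243,226,24); crop(s,f"r3sr.png",183,180,217,206,23)
for c in("scene","top"):
  for n in("ring_center","ring_bore","shaft"):
    print(c,n,[(np.round(d["point"],4),round(d["p"],2)) for d in robot.landmark_of(n,c)][:3])
E
```

```text
scene ring_center [(array([0.5152, 0.1   , 0.1046]), 0.52)]
scene ring_bore [(array([0.5185, 0.0964, 0.1021]), 0.4)]
scene shaft [(array([0.5188, 0.0974, 0.0984]), 0.72)]
top ring_center [(array([ 0.5032,  0.0069, -0.0039]), 0.63), (array([0.5193, 0.0981, 0.1039]), 0.59)]
top ring_bore [(array([0.5249, 0.1007, 0.1038]), 0.61)]
top shaft [(array([0.5162, 0.0998, 0.1013]), 0.88)]
```

View pics/r3s0.png

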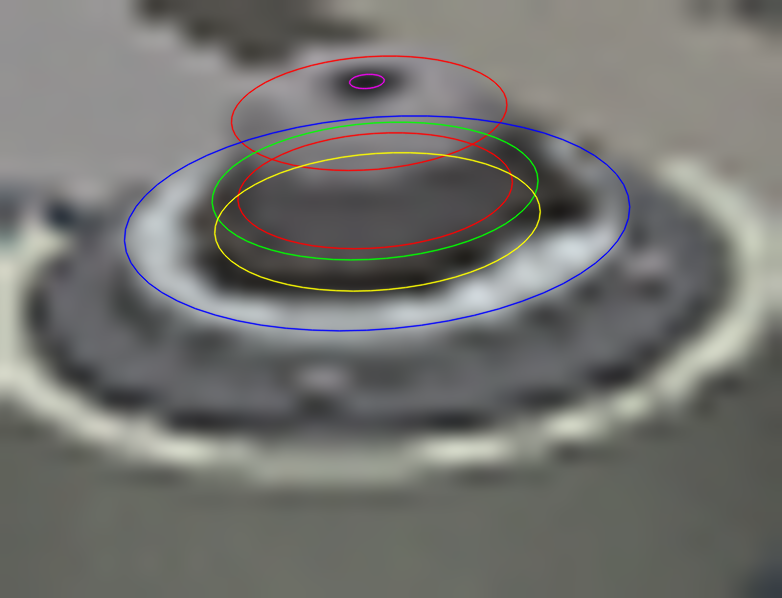

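View pics/r3t0.png

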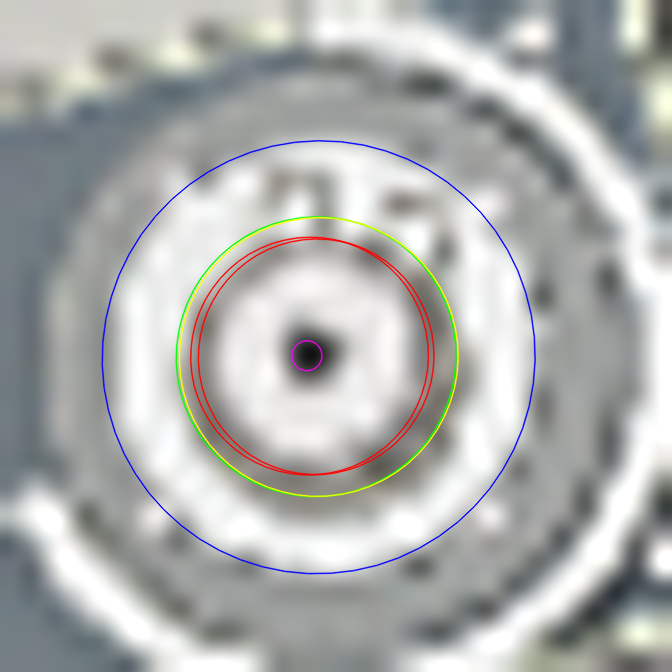

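View pics/r3tr.png

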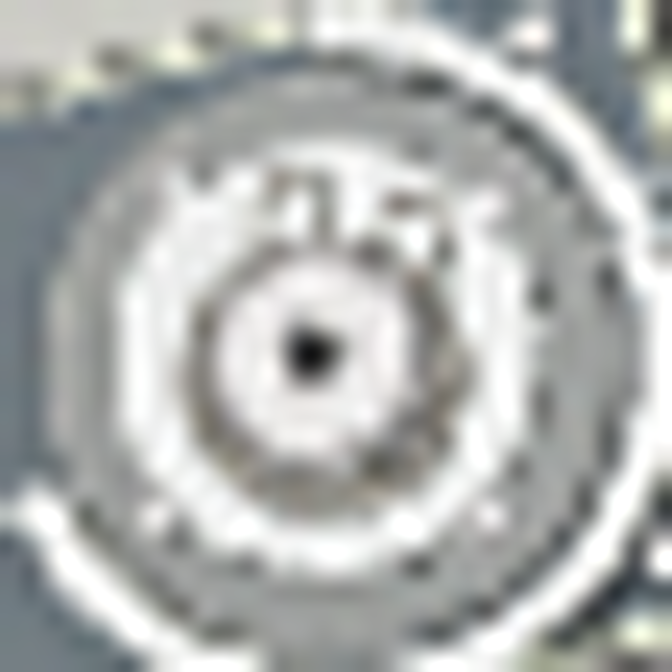

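View pics/r3sr.png

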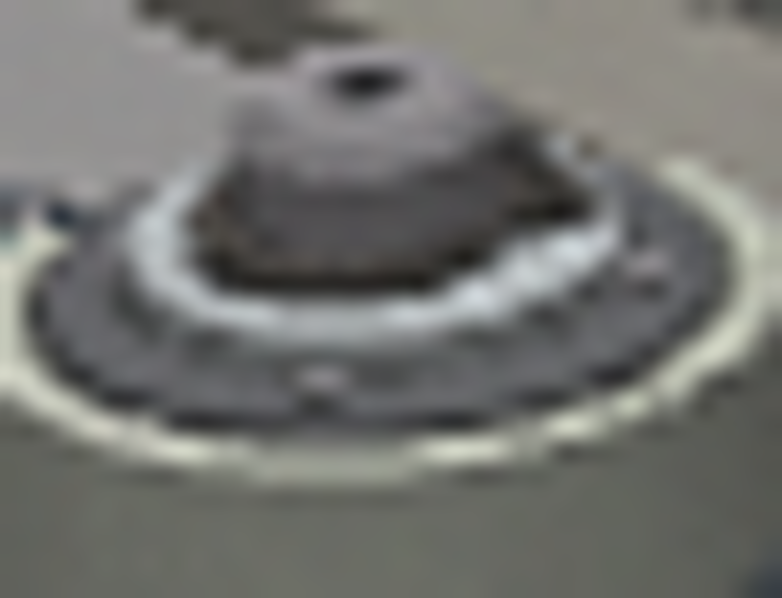

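```bash
python3 - <<'E'
from h import *
S=np.array((.520,.098));dz=-.0013
ex=np.array([.970,-.242]);ey=np.array([.242,.970])
s=robot.snapshot("scene"); t=robot.snapshot("top")
def ringm(q,off,z,col):
    L=[]
    for b in(1,-1):
        c,sn=np.cos(b*q),np.sin(b*q); 
        def tr(P):
            P=np.array(P)*[1,b]-[-.01675,0]; P=np.c_[c*P[:,0]-sn*P[:,1],sn*P[:,0]+c*P[:,1]]+[-.01675,0]
            W=S+(P[:,:1]+off)*ex+P[:,1:]*ey; return np.c_[W,0*P[:,0]+z]
        a=np.radians(np.linspace(180,20,40))
        L.append((tr(np.c_[.019*np.cos(a),.019*np.sin(a)]),col)); L.append((tr(np.c_[.0145*np.cos(a),.0145*np.sin(a)]),col))
        L.append((tr([[.0173,.003],[.0239,.003],[.0239,.009],[.0173,.009],[.0173,.003]]),col))
    return L
for k,q,off in(("A",0,0),("B",.14,-.0015)):
    crop(s,f"r4s{k}.png",188,180,216,200,24,ringm(q,off,.106+dz,(0,255,0))+ringm(q,off,.102+dz,(0,255,255)))
    crop(t,f"r4t{k}.png",215,198,243,226,20,ringm(q,off,.106+dz,(0,255,0)))
a=[cv2.resize(cv2.imread(f"pics/r4{c}{k}.png"),None,fx=.58,fy=.58,interpolation=cv2.INTER_AREA) for c in"st" for k in"AB"]
cv2.imwrite("pics/r4.png",np.vstack([np.hstack(a[:2]),cv2.resize(np.hstack(a[2:]),(a[0].shape[1]*2,325))]))
E
```

```text
(no output)
```

View pics/r4.png

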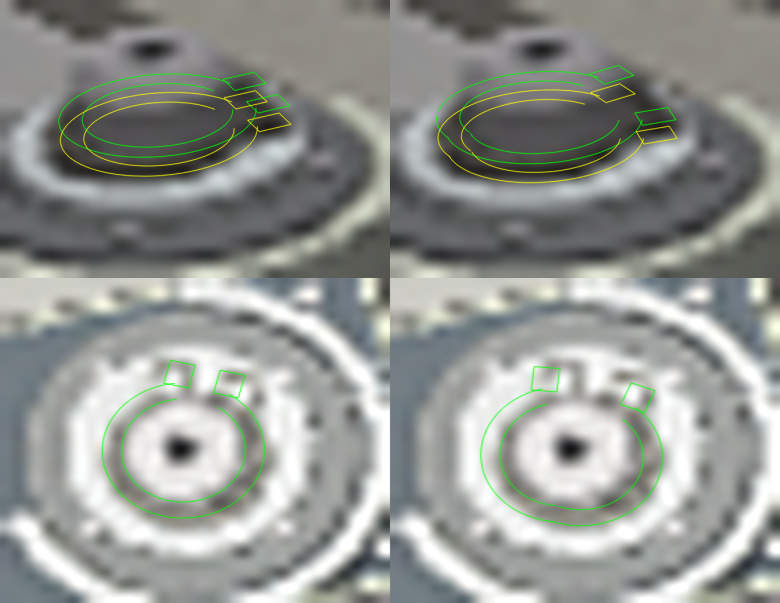

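View pics/r4tA.png

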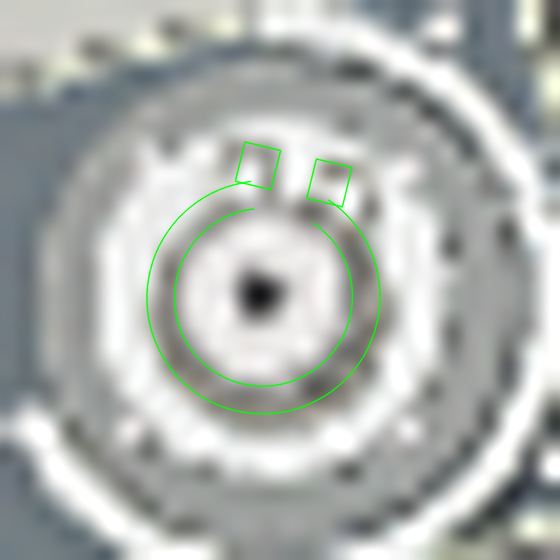

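View pics/r4tB.png

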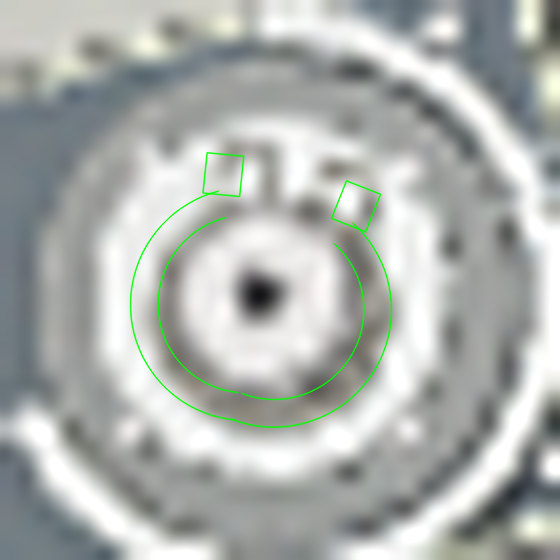

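```bash
python3 -m creep '[[-25,0,-7,0,-0.2,0,200],[-47,5,-13.5,0,-0.2,0,200],[-47,30,-13.5,0,-0.2,0,200],[-47,60,-13.5,0,-0.2,0,200],[-47,72,-13.5,0,-0.2,0,200]]'; cat > oh.py <<'E'
from h import *
import sys
tag=sys.argv[1]; tz=float(sys.argv[2])
s=robot.snapshot("scene"); p=robot.get_obs()["tool_pos"]
a=np.radians(-14); ex=np.array([np.cos(a),np.sin(a),0]); ey=np.array([-ex[1],ex[0],0]); tip=p-[0,0,tz]
L=standmodel((.538,-.2352),a)[:2]+[(np.array([tip-.018*ey,tip+.018*ey]),(255,255,0)),(np.array([tip,p]),(255,255,0))]
crop(s,f"oh{tag}.png",270,195,325,285,8,L); crop(s,f"ohr{tag}.png",270,195,325,285,8)
plan([.5372,-.2352,.14])
E
python3 oh.py 1 .080
```

```text
time: 26.05
tool_pos: [0.5358, -0.2343, 0.149]
ee_rot: [-1.566, -0.001, 1.328]
wrist_force: [-0.0, 0.1, -0.9]
width: 0.0312
t 26.1 pos [ 0.5356 -0.234   0.1482] rpy [-89.69  -0.09  76.1 ] F [-0.08 -0.19 -2.59] T [0.03 0.01 0.01] w 31.3
shift mm [-0.8  8.2 -1.9] turn [-0.31  0.1   0.09]
```

View pics/ohr1.png

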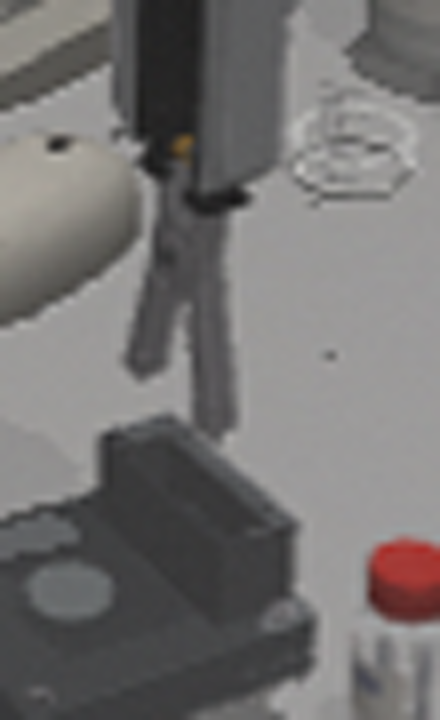

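View pics/oh1.png

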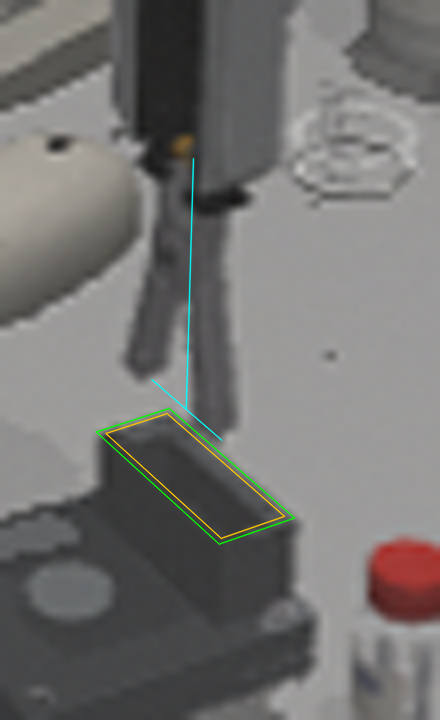

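```bash
python3 -m creep '[[-1,4,-1.5,0,0,0,200],[-2,9,-3,0,0,0,200],[-2,14,-3,0,0,0,200],[-2,14,-3,0,0,0,200]]'; python3 oh.py 2 .078
```

```text
time: 26.6
tool_pos: [0.5393, -0.2369, 0.1375]
ee_rot: [-1.57, -0.0, 1.329]
wrist_force: [0.1, -0.3, -1.1]
width: 0.0312
t 26.65 pos [ 0.5394 -0.2369  0.1378] rpy [-9.000e+01 -1.000e-02  7.614e+01] F [-0.94  0.06 -1.77] T [ 0.03 -0.03 -0.02] w 31.3
shift mm [ 1.1 -2.2  2.6] turn [-0.    0.14  0.01]
```

View pics/ohr2.png

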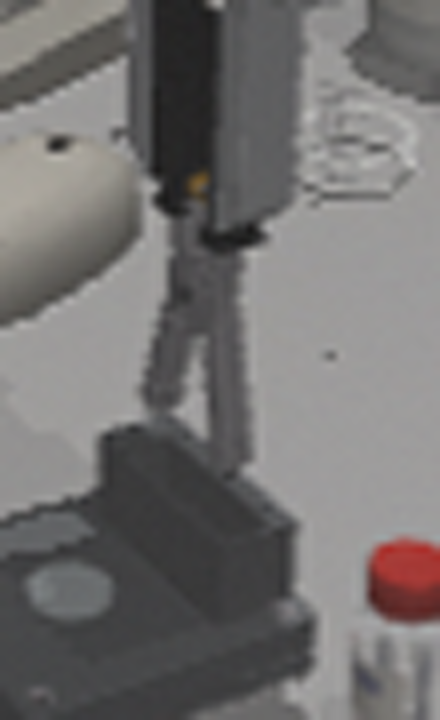

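View pics/oh2.png

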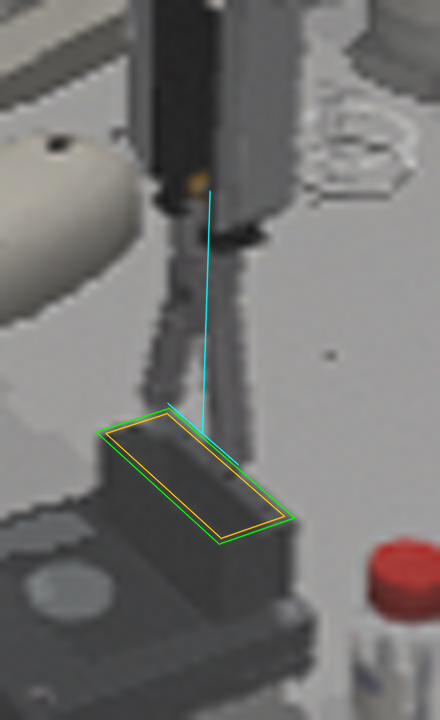

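```bash
python3 -m creep '[[0,4,-0.7,0,0,0,200],[0,8,-0.7,0,0,0,200],[0,10,-0.7,0,0,0,200]]'; python3 -m creep '[[0,2,0,0,0,0,200],[0,4,0,0,0,0,200]]'; python3 -m creep '[[0,2,0,0,0,0,200],[0,4,0,0,0,0,200]]'; python3 oh.py 3 .078
```

```text
time: 27.02
tool_pos: [0.5399, -0.237, 0.1272]
ee_rot: [-1.57, -0.0, 1.329]
wrist_force: [-0.1, 0.7, -0.9]
width: 0.0312
time: 27.28
tool_pos: [0.5401, -0.2371, 0.1237]
ee_rot: [-1.571, -0.0, 1.329]
wrist_force: [0.3, 0.3, -1.4]
width: 0.0312
time: 27.52
tool_pos: [0.5401, -0.2371, 0.1196]
ee_rot: [-1.571, -0.0, 1.329]
wrist_force: [0.0, 0.5, -1.2]
width: 0.031
t 27.57 pos [ 0.54   -0.237   0.1193] rpy [-8.997e+01 -1.000e-02  7.613e+01] F [ 0.78  0.38 -0.84] T [-0.01  0.02 -0.01] w 31.0
shift mm [  1.1 -20.7   3.1] turn [-0.03  0.13  0.01]
```

View pics/ohr3.png

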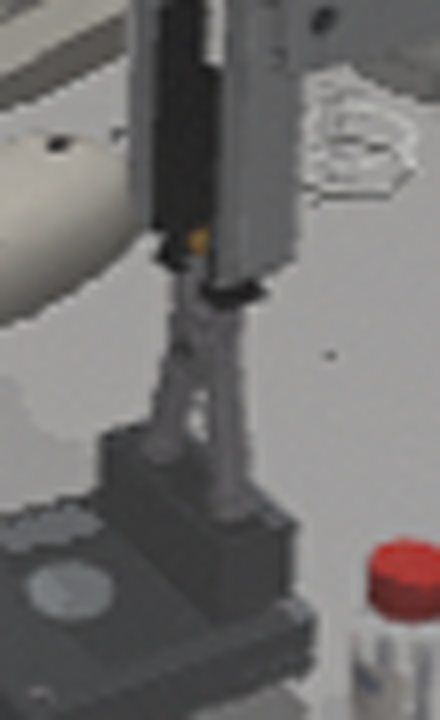

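```bash
python3 -m creep '[[0,2,0,0,0,0,200],[0,4,0,0,0,0,200],[0,4,0,0,0,0,200]]'; python3 -m creep '[[0,2,0,0,0,0,200],[0,4,0,0,0,0,200],[0,4,0,0,0,0,200]]'; python3 oh.py 4 .078
```

```text
time: 27.95
tool_pos: [0.54, -0.237, 0.1155]
ee_rot: [-1.57, -0.0, 1.329]
wrist_force: [-0.5, 0.1, -1.0]
width: 0.0314
time: 28.32
tool_pos: [0.54, -0.237, 0.1115]
ee_rot: [-1.57, -0.0, 1.329]
wrist_force: [1.5, -0.5, -0.7]
width: 0.0311
t 28.38 pos [ 0.54   -0.2371  0.1116] rpy [-8.999e+01 -1.000e-02  7.613e+01] F [ 0.09 -0.55 -2.42] T [ 0.03 -0.04  0.01] w 31.1
shift mm [  1.1 -28.4   3.2] turn [-0.01  0.13  0.01]
```

View pics/ohr4.png

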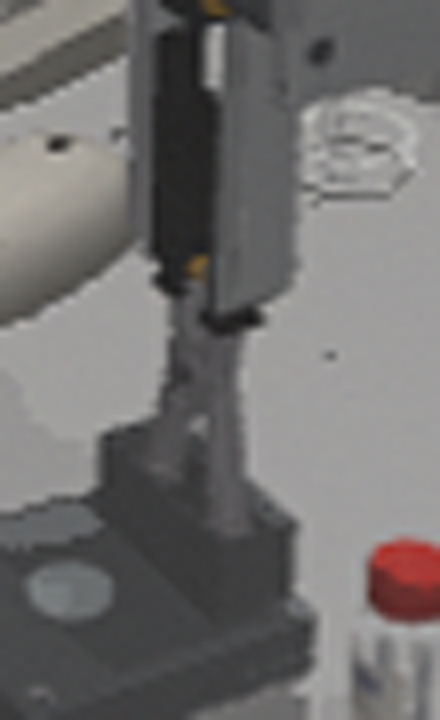

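```bash
python3 -m creep '[[0,2,0,0,0,0,200],[0,4,0,0,0,0,200],[0,6,0,0,0,0,200]]'; python3 -m creep '[[0,2,0,0,0,0,200],[0,4,0,0,0,0,200],[0,6,0,0,0,0,200]]';python3 -m creep '[[0,2,0,0,0,0,200],[0,4,0,0,0,0,200],[0,4,0,0,0,0,200]]'; python3 -m creep '[[0,1,0,0,0,0,200],[0,2,0,0,0,0,200],[0,2,0,0,0,0,200]]'
```

```text
time: 28.75
tool_pos: [0.5401, -0.2371, 0.1056]
ee_rot: [-1.571, -0.0, 1.329]
wrist_force: [-0.7, -0.4, -1.4]
width: 0.0312
time: 29.12
tool_pos: [0.5401, -0.2371, 0.0996]
ee_rot: [-1.571, -0.0, 1.329]
wrist_force: [0.5, 0.1, -1.1]
width: 0.0311
time: 29.5
tool_pos: [0.54, -0.237, 0.0955]
ee_rot: [-1.57, -0.0, 1.329]
wrist_force: [0.1, 0.4, -0.5]
width: 0.0311
time: 29.88
tool_pos: [0.54, -0.2371, 0.0936]
ee_rot: [-1.571, -0.0, 1.329]
wrist_force: [0.2, 0.3, -0.5]
width: 0.031
```

```bash
python3 -m creep '[[0,1,0,0,0,0,200],[0,2,0,0,0,0,200],[0,2,0,0,0,0,200]]'; python3 -m creep '[[0,1,0,0,0,0,200],[0,2,0,0,0,0,200],[0,2,0,0,0,0,200]]'; python3 -m creep '[[0,1,0,0,0,0,200],[0,1,0,0,0,0,200]]'
```

```text
time: 30.25
tool_pos: [0.54, -0.2371, 0.0916]
ee_rot: [-1.57, -0.0, 1.329]
wrist_force: [-0.5, -0.5, -1.2]
width: 0.0312
time: 30.62
tool_pos: [0.54, -0.2371, 0.0896]
ee_rot: [-1.571, -0.0, 1.329]
wrist_force: [-0.8, -0.6, -1.5]
width: 0.0311
time: 30.88
tool_pos: [0.5401, -0.2371, 0.0886]
ee_rot: [-1.571, -0.0, 1.329]
wrist_force: [1.0, 0.8, -1.4]
width: 0.0312
```

```bash
python3 -m creep '[[0,1,0,0,0,0,200],[0,1,0,0,0,0,200]]'; python3 -m creep '[[0,1,0,0,0,0,200],[0,1,0,0,0,0,200]]'; python3 -m creep '[[0,1,0,0,0,0,200],[0,1,0,0,0,0,200]]'; python3 oh.py 5 .078
```

```text
time: 31.12
tool_pos: [0.54, -0.2371, 0.0876]
ee_rot: [-1.571, -0.0, 1.329]
wrist_force: [0.4, -0.4, -1.9]
width: 0.0311
time: 31.38
tool_pos: [0.5402, -0.2372, 0.0871]
ee_rot: [-1.571, 0.0, 1.329]
wrist_force: [-0.9, 0.5, 1.7]
width: 0.031
time: 31.62
tool_pos: [0.5403, -0.2372, 0.0868]
ee_rot: [-1.572, 0.0, 1.329]
wrist_force: [-0.9, 1.1, 4.4]
width: 0.031
t 31.68 pos [ 0.5403 -0.2372  0.0868] rpy [-9.006e+01  1.000e-02  7.613e+01] F [-0.91  1.27  4.46] T [ 0.28  0.39 -0.06] w 31.1
shift mm [  1.2 -53.2   3.5] turn [ 0.06  0.13 -0.01]
```

View pics/ohr5.png

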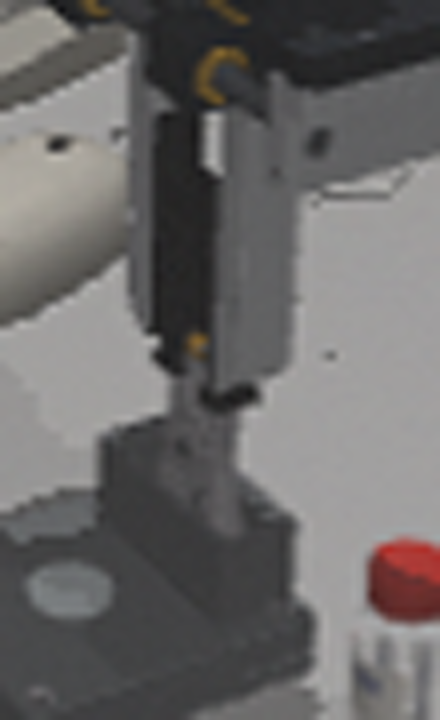

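```bash
python3 -m creep '[[0,-0.5,0,0,0,0,165],[0,-0.5,0,0,0,0,150],[0,-0.5,0,0,0,0,135],[0,-0.5,0,0,0,0,120],[0,-0.5,0,0,0,0,105]]'; python3 -m creep '[[0,0,0,0,0,0,95],[0,0,0,0,0,0,85],[0,0,0,0,0,0,75],[0,0,0,0,0,0,60]]'; python3 oh.py 6 .078
```

```text
time: 32.3
tool_pos: [0.54, -0.2371, 0.0859]
ee_rot: [-1.57, -0.0, 1.329]
wrist_force: [0.4, 0.1, 2.3]
width: 0.0544
time: 32.8
tool_pos: [0.5397, -0.2369, 0.0855]
ee_rot: [-1.569, -0.0, 1.329]
wrist_force: [0.2, -0.0, 0.0]
width: 0.0709
t 32.85 pos [ 0.5399 -0.237   0.0859] rpy [-8.996e+01 -2.000e-02  7.613e+01] F [0.3  0.48 0.11] T [-0.01  0.04 -0.06] w 71.6
shift mm [  1.1 -54.1   3.1] turn [-0.04  0.13  0.02]
```

View pics/ohr6.png

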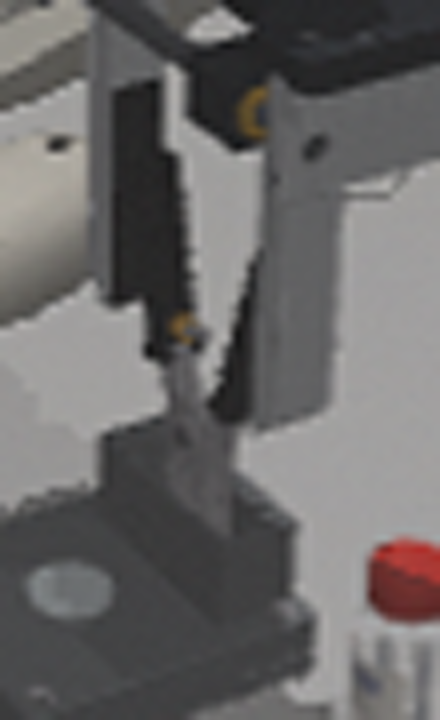

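Standing freely in the holster. Open fully, withdraw straight up.

```bash
python3 -m creep '[[0,0,0,0,0,0,30],[0,0,0,0,0,0,0],[0,0,0,0,0,0,0],[0,0,0,0,0,0,0]]'; python3 -m creep '[[0,-10,0,0,0,0,0],[0,-30,0,0,0,0,0],[0,-55,0,0,0,0,0],[0,-80,0,0,0,0,0],[0,-105,0,0,0,0,0]]'; python3 -m creep '[[0,-15,15,0,0,0,0],[0,-25,45,0,0,0,0],[0,-30,80,0,0,0,0],[0,-30,110,0,0,0,0],[0,-30,120,0,0,0,0]]'; python3 -m creep '[[0,0,0,0,0,0,0],[0,0,0,0,0,0,0],[0,0,0,0,0,0,0],[0,0,0,0,0,0,0]]'; python3 - <<'E'
from h import *
s=robot.snapshot("scene"); crop(s,"e1.png",120,165,345,300,3)
crop(s,"e1b.png",255,195,335,290,7)
s=robot.snapshot("top"); crop(s,"e1t.png",160,170,370,250,3)
plan([.5,-.2,.2])
for n in("pliers_tip","pliers_grip","holster","ring_center","shaft"):
    print(n,[(np.round(d["point"],4),round(d["p"],2)) for d in robot.landmark_of(n,"scene")][:3])
E
```

```text
time: 33.35
tool_pos: [0.5402, -0.2371, 0.0864]
ee_rot: [-1.571, -0.0, 1.329]
wrist_force: [0.6, 0.5, 0.2]
width: 0.0942
time: 33.98
tool_pos: [0.5402, -0.2372, 0.193]
ee_rot: [-1.572, 0.0, 1.329]
wrist_force: [0.3, -0.0, 0.1]
width: 0.0944
time: 34.6
tool_pos: [0.422, -0.2078, 0.2218]
ee_rot: [-1.572, 0.0, 1.328]
wrist_force: [-0.1, -0.7, -0.3]
width: 0.0941
time: 35.1
tool_pos: [0.424, -0.2084, 0.2209]
ee_rot: [-1.57, -0.0, 1.329]
wrist_force: [-0.5, -0.3, -0.7]
width: 0.094
t 35.2 pos [ 0.4239 -0.2084  0.221 ] rpy [-8.997e+01 -2.000e-02  7.614e+01] F [-0.33  0.03  0.18] T [0.06 0.05 0.01] w 93.6
shift mm [ 26.4  20.9 -71.9] turn [-0.03  0.14  0.01]
pliers_tip [(array([ 0.5385, -0.2381,  0.013 ]), 0.98), (array([ 0.7761, -0.3661,  0.0033]), 0.87)]
pliers_grip [(array([ 0.6725, -0.4448,  0.0062]), 0.81)]
holster [(array([ 0.5388, -0.2386,  0.0076]), 0.63)]
ring_center [(array([0.5149, 0.0988, 0.1053]), 0.47)]
shaft [(array([0.5187, 0.0966, 0.0991]), 0.84), (array([ 0.5372, -0.3164, -0.0018]), 0.21)]
```

View pics/e1b.png

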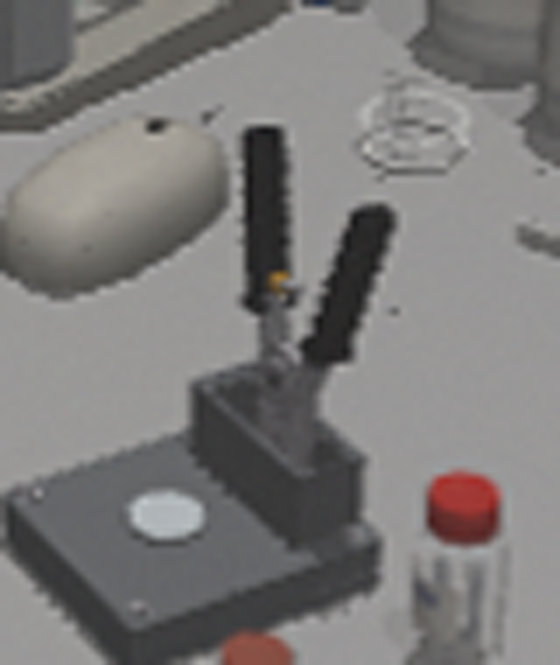

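View pics/e1.png

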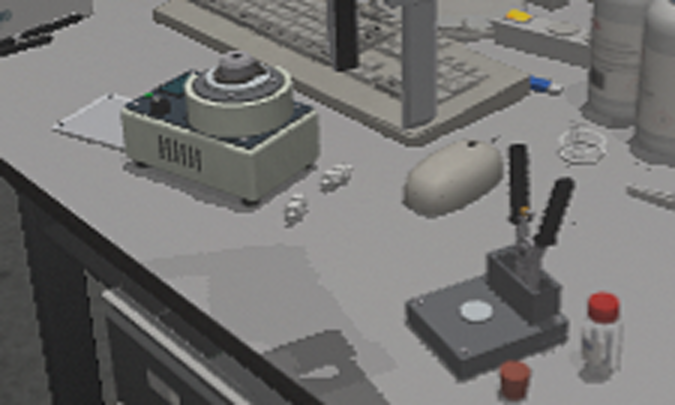

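View pics/e1t.png

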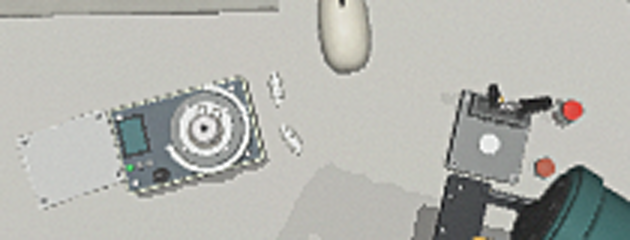

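```bash
python3 - <<'E'
from h import *
from scipy.optimize import least_squares
s=robot.snapshot("scene")
a=np.radians(-14); ex=np.array([np.cos(a),np.sin(a),0]); ey=np.array([-ex[1],ex[0],0])
# handle-end centres in e1b crop (x7, offset 255,195): left(+y) top, left bottom, right top, right bottom
px=(np.array([[264,130],[268,300],[378,210],[328,352]])+.5)/7-.5+[255,195]
def P(v):
    u,w,f,g=v; up=np.cos(f)*np.array([0,0,1])-np.sin(f)*ey; yy=np.cos(f)*ey+np.sin(f)*np.array([0,0,1])
    up=up+g*ex
    o=np.array([.538,-.2352,.0115])+u*ex+w*ey
    return np.array([o+up*.130+yy*.030,o+up*.070+yy*.0155,o+up*.130-yy*.030,o+up*.070-yy*.0155])
for g0 in(0,):
    r=least_squares(lambda v:((proj(s,P(v))-px)/1).ravel(),[0,0,0,g0]); print("u,w",r.x[:2].round(4),"tilt y",r.x[2].round(3),"tilt x",r.x[3].round(3),r.fun.round(2))
o=robot.get_obs(); print(o["time"])
E
```

```text
u,w [-0.0003 -0.0039] tilt y 0.05 tilt x 0.054 [ 0.22 -1.33  0.58  0.64 -0.5   0.26 -0.26  0.33]
35.5
```

```bash
python3 - <<'E'
from h import *
S=np.array((.5195,.0985));dz=-.0013
ex=np.array([.970,-.242]);ey=np.array([.242,.970])
ims=[robot.snapshot("scene")["color"].astype(float) for _ in range(4)]
s=robot.snapshot("scene"); s["color"]=np.mean(ims+[s["color"].astype(float)],0).astype(np.uint8)
t=robot.snapshot("top"); t["color"]=np.mean([robot.snapshot("top")["color"].astype(float) for _ in range(4)],0).astype(np.uint8)
def ringm(q,off,z,col):
    L=[]
    for b in(1,-1):
        c,sn=np.cos(b*q),np.sin(b*q)
        def tr(P):
            P=np.array(P)*[1,b]-[-.01675,0]; P=np.c_[c*P[:,0]-sn*P[:,1],sn*P[:,0]+c*P[:,1]]+[-.01675,0]
            W=S+(P[:,:1]+off)*ex+P[:,1:]*ey; return np.c_[W,0*P[:,0]+z]
        a=np.radians(np.linspace(180,20,40))
        L.append((tr(np.c_[.019*np.cos(a),.019*np.sin(a)]),col))
        L.append((tr([[.0173,.003],[.0239,.003],[.0239,.009],[.0173,.009],[.0173,.003]]),col))
    return L
o=[]
for k,q,off in(("r",None,0),("A",0,0),("B",.14,-.0015)):
    L=[] if q is None else ringm(q,off,.104+dz,(0,255,0))
    crop(s,f"q{k}.png",188,182,214,200,15,L); crop(t,f"qt{k}.png",218,200,240,222,15,L)
    o.append(np.vstack([cv2.imread(f"pics/q{k}.png")[:,:330],cv2.imread(f"pics/qt{k}.png")[:, :330]]))
cv2.imwrite("pics/q.png",cv2.resize(np.hstack(o),(800,485)))
E
```

```text
(no output)
```

View pics/q.png

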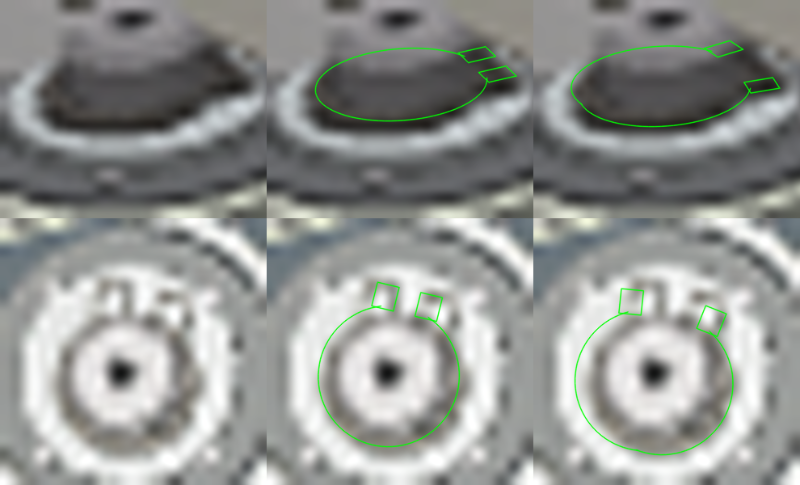

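```bash
python3 -c "
from bench import robot
print(robot.close_job()); print(robot.get_obs()['time'])"
```

```text
the job is handed in; nothing more can be done
None
the job is handed in; nothing more can be done
```

I fitted the snap ring on the spindle, put the pliers upright in the holster, withdrew the open gripper and handed the job in. That was at about 36 s on the robot's clock, against the 61 s limit; no verdict was reported.

I lifted the ring spread on the squeezed pliers and lowered it over the spindle without contact until it met the hub. I then pressed with about 10 N, kept roughly 9–10 N on while the ring closed, and drew the pliers out. A pull of about 5 N freed the pins.

**Pliers:** A fit to the picture puts them about 0.07 rad off upright and about 4 mm from the holster's middle. The pins met the floor where expected.

**Bystanders:** The unions, cover, vial and stopper look unmoved in the final pictures, but I did not measure them.

**Ring:**
- **For closed and centred:** In the top view the ring's outline, the distance of its lugs from the axis and the gap between them match a closed, centred ring. Its height matches the groove.
- **Against:** In the same view the lugs looked about 16.6 mm apart, against about 12 mm expected closed. Part of that could be shadow.
- **Landmark network:** It put the ring's centre 3.5 to 4.4 mm from the axis, in opposite directions in the two cameras. It is only good to about 4 mm.
- **Edges:** They sat up to 2 mm from the closed model.
- **Not checked:** I could not measure the rotor's force on the ring after release.

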